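# Load and close a welding fixture

## Robot

A 6-joint arm with a two-finger parallel gripper is mounted at the origin on the work surface. World frame = base frame: x ahead of the robot, y to its left, z up, the work surface at z = 0. Lengths are in mm, angles in degrees, forces in N, time in s.
With the tool pointing down it reaches from about 350 to 850 mm from the base axis. Payload 8.1 kg.
Tool frame: the origin (TCP) lies midway between the tips of the shut fingers; the grasp point (between the pads) lies 19 mm behind it; z points along the fingers, y is the line along which they close (so a half turn about z gives the same grasp; the last joint's range is limited). The gripper opens to 85 mm and grips with 20 to 120 N. Pads are 22 mm wide; open, the fingers measure 114 mm over their backs; the gripper's body (76 mm by 85 mm) begins 54 mm behind the grasp point. The pads swing forward as they close: fully open they stand 13 mm farther back than shut.
Start: joints at [-81.899, 7.471, 85.268, -0, 87.261, -4.893], TCP at [134.937, -584.634, 231.292] pointing down, gripper open.
Joint ranges: [-169.43, 169.43], [-51.17, 129.36], [1.28, 143.12], [-76.62, 256.62], [0, 156.53], [-152.29, 152.29]. Speed limits (degrees/s): [136.94, 136.94, 159.86, 180, 180, 180].

## Interface

Orientations are given as [roll, pitch, yaw] about the fixed x, y, z axes, in that order (R = Rz(yaw) Ry(pitch) Rx(roll)).
In Python, from bench import r gives the robot as it stands.
- The arm moves only by the tool send_rows, never from a script. Its argument "increments" is a list of rows, each a list of 6 numbers: the shift along the tool's x, y, z in mm, then the turn, a rotation vector about the tool's x, y, z in rad. A call has 1 to 5 rows; each row shifts and turns the commanded pose from where the row before left it, along the tool's axes as they then stand; what a row does not reach is not made up. A row lasts 1/8 s, in which the tool goes at most 62.5 mm and 10.7 degrees, less where a joint would pass 70% of its speed; a pose out of reach is approached as far as the arm can. A call is refused whole if a number of a shift passes 62.5 or a number of a turn 0.188, either way. A call with a gripper value outside its range is refused whole. "grip" is the closure, from -1 (fully open) to 1 (shut), set as the call begins (left out, the last holds). The fingers move at their own pace and stop on an object; "grip_force" is the grip in N (left out, the last holds). Time passes only in rows, so rows that do not move let the fingers close. It gives the time, the measured TCP pose, the force, the opening and the grip force at its end, in the units of the state.
- r.sense(): the state, without advancing time (a new reading comes with each control period).
- r.snapshot(name): name is "scene" or "side" or "wrist"; returns a dict with "img" (400x640x3 uint8, blue, green, red), "z_map" (400x640 float32, mm along the optical axis (not along the pixel's ray), 0 where there is no reading), "fx", "fy", "cx", "cy" (pixels), "D" ([k1, k2, p1, p2, k3] as OpenCV has them; the pictures are not rectified), "view" (4x4, takes a point from world to camera coordinates). Camera axes: x right, y down, z forward; pixel columns grow to the right and rows downward; lengths in mm; the calibration is good to about 2 mm. A picture is of the moment at which its call begins.
- r.hand_in(): hands the job in; it is judged then, once.
The state is a dict: "time": time; "joint_pos": joint angles; "qd": joint speeds; "joint_efforts": joint torques, N m; "tool_pos": TCP position; "tcp_rot": TCP orientation; "ft_force": force on the tool from outside, world axes, zero at the start; "wrist_torque": the same for the moment, N m; "finger_gap": finger opening in mm; "grip_force": force on a finger pad.
Only numpy, scipy, OpenCV 4.12 (cv2) and the standard library are available. Lean on these libraries where they do the work, as an engineer would, in place of code of your own. Each camera call takes 0.05 s, during which the arm holds its last target. There are 200 camera calls.

## Task

Load the loose square steel tube into the channel of the sloping blue welding fixture, lying flat and pushed fully home against the stop at the low end, and let go of it. Then swing the yellow clamp arm all the way down over it and, with the arm staying down, roll the brass thumbwheel in the arm (top of its rim towards the low end) until the black pad presses firmly on the tube. Leave the hammer, the red magnet and the grinder where they are.

Things in the scene. Friction and masses are not known exactly. Their poses are not given: they have to be found in the camera images.
- tube_center (a point): centre of the loose square hollow steel tube, 140 x 40 x 40 mm, about 0.5 kg, bare steel, open ends; it lies flat on the bench, x along its length, z up. Either end may lie at the stop and any side may face up
- tube: the same tube; origin at the centre of its underside, 20 mm below its centre; same axes
- bed: blue bed of the fixture, fixed to the bench: a channel sloping at 30 degrees, low end facing the robot. Origin: on its surface at the foot of the stop, mid-width. x points up the slope along the channel, y across, z out of the bed, leaning 30 degrees from vertical to the robot's side. Steel stop at x below 0, 24 mm high. Side rails 9 mm high, 10 mm thick, x 2 to 138 mm, leave a channel 46 mm wide
- clamp (a joint): the yellow clamp arm's hinge: 0 is fully down (arm parallel to the bed, a hard stop), 1.57 is square to the bed, it starts open at 1.6 to 1.85 and can go to 1.95. The hinge is stiff (about 1.3 N m of friction, about 9 N at the grip) and the arm stays where it is left; the pad would lift it if screwed down with over about 15 N
- clamp_hinge (a point): the hinge axis of the arm at mid-width, at x 170, z 66 mm in the bed's frame; the axis runs along the bed's y. Turns with the arm: its x axis points from the arm's grip to the hinge, its z axis out of the arm's upper (outer) face
- clamp_grip (a point): middle of the upper (outer) face of the arm's black rubber grip, 145 mm from the hinge. Arm 165 mm long, 40 mm wide; its upper face lies 24 mm above the hinge axis in the arm's own frame, its underside 10 mm below. Grip 52 x 34 mm, 26 mm thick. Axes as clamp_hinge. Push on this face to close the arm
- wheel_top (a point): highest point of the exposed rim of the brass thumbwheel let into the arm's upper face, 85 mm from the hinge along the arm; it stands about 10 mm proud of the face. Wheel 50 mm diameter over its ribs, 16 mm wide, axis across the arm 25 mm below this point, 14 ribs round the rim. Axes as clamp_hinge
- wheel (a joint): turn of the thumbwheel (rad); it starts at 0 to 0.75, stops at 4, grows as the top of the rim is rolled towards the arm's grip (the bed's low end when the arm is down), and lowers the pad by 4 mm per rad. It turns stiffly (0.08 N m, about 3.5 N at the rim) and stays where it is left
- pad: black round pad, 28 mm across, under the arm at the thumbwheel; origin at the centre of its lower face. With the arm down and the wheel at 0 this face is 6 mm above the top of a seated tube
- hammer: hammer lying on the bench, 260 mm long, a bystander
- magnet: red L-shaped welding magnet, 100 x 100 x 18 mm, lying on the bench, a bystander; origin under the middle of its square outline
- grinder: green and black angle grinder, about 360 mm long, lying on the bench with its grey disc up, a bystander
- seat (a point): where the tube's centre is when it is home: x 70, y 0, z 20 mm in the bed's frame, same axes; the tube then lies along x. Friction keeps it from sliding down by itself, so it must be pushed home. Two cheek plates, 78 mm high, at bed x 155 to 185 mm, y 22 to 30 mm on either side, carry the arm's hinge
Things that resemble listed ones, but are neither listed nor needed, are in the scene too. Leave any turquoise look-alike of the tube alone.

How it is judged (in metres and radians):
On the way, in this order (a step that is already met when the one before it is completed fails the run):
1. the tube lies home in the channel against the stop, released, with the arm still open (x of tube_center in the frame of bed between 0.066 and 0.0735 m and y of tube_center in the frame of bed between -0.005 and 0.005 m and z of tube_center in the frame of bed between 0.016 and 0.023 m and angle between the x axis of tube and the x axis of bed, either way round below 0.06 rad and contact force between the fingers and tube below 0.5 N and value of joint clamp above 0.6 rad), for 0.2 s.
2. the arm is fully down over the tube, the pad not yet on it (x of tube_center in the frame of bed between 0.066 and 0.0735 m and y of tube_center in the frame of bed between -0.005 and 0.005 m and z of tube_center in the frame of bed between 0.016 and 0.023 m and angle between the x axis of tube and the x axis of bed, either way round below 0.06 rad and value of joint clamp below 0.05 rad and contact force between pad and tube below 0.5 N), for 0.1 s.
3. the pad is rolled down and presses on the tube (x of tube_center in the frame of bed between 0.066 and 0.0735 m and y of tube_center in the frame of bed between -0.005 and 0.005 m and z of tube_center in the frame of bed between 0.016 and 0.023 m and angle between the x axis of tube and the x axis of bed, either way round below 0.06 rad and value of joint clamp below 0.06 rad and contact force between pad and tube above 4 N), for 0.2 s.
At the end, for the whole second after the job is handed in: Tube at rest in the channel: within 3.5 mm of the stop, 5 mm of mid-channel, 3 mm of seated height, 0.06 rad aligned. Arm down (below 0.06 rad), pad pressing on the tube with over 4 N. Hammer, magnet and grinder moved less than 30 mm (all of step 3 and linear speed of tube below 0.01 m/s and distance of each of hammer, magnet, grinder from where it was at the start of the episode below 0.03 m); the robot touches nothing.
It fails at once if a bystander is moved more than 30 mm (distance of any of hammer, magnet, grinder from where it was at the start of the episode above 0.03 m).
It also fails if it takes over 72 s, if anything falls off the work surface, if the arm or the gripper's body presses on something with over 40 N, if the wrist force passes 120 N, or if a joint passes its speed limit or range.

## Working session

There is one attempt and no reset: what is moved stays moved. The work goes in short steps, Python scripts to look and compute and a tool call to move; the robot and the scene stay as the last step left them, time stands still between calls to the robot, and variables do not carry over. Pictures are saved under pics/ and viewed, at most 10 in all, crops included, and the job is handed in when it is done.

Besides the shell and the picture viewer there is one more tool, called after "Request:" in YAML: its name, and indented under it one key for each argument. send_rows: Moves the arm, as the interface text tells. Its arguments: {"type":"object","properties":{"increments":{"type":"array"},"grip":{"type":"number"},"grip_force":{"type":"number"}},"required":["increments"]}

```bash
ls; mkdir -p pics
cat > h.py <<'E'
import numpy as np, cv2
from bench import r
from scipy.spatial.transform import Rotation as R
def snap(n,f=None):
    s=r.snapshot(n)
    if f: cv2.imwrite('pics/'+f,s['img'])
    np.savez(''+n+'.npz',**s)
    return s
def load(n): return dict(np.load(''+n+'.npz'))
def cloud(s):
    h,w=s['z_map'].shape
    K=np.array([[s['fx'],0,s['cx']],[0,s['fy'],s['cy']],[0,0,1]],float)
    g=np.stack(np.meshgrid(np.arange(w),np.arange(h)),-1).reshape(-1,1,2).astype(float)
    n=cv2.undistortPoints(g,K,np.array(s['D'],float)).reshape(h,w,2)
    z=s['z_map'].astype(float)
    c=np.dstack([n*z[...,None],z])
    T=np.linalg.inv(s['view'])
    p=c@T[:3,:3].T+T[:3,3]
    p[z==0]=np.nan
    return p
def proj(s,P):
    K=np.array([[s['fx'],0,s['cx']],[0,s['fy'],s['cy']],[0,0,1]],float)
    V=s['view'];return cv2.projectPoints(np.atleast_2d(P).astype(float),cv2.Rodrigues(V[:3,:3])[0],V[:3,3],K,np.array(s['D'],float))[0].reshape(-1,2)
E
python3 - <<'E'
from h import *
a=snap('scene','s1.png');b=snap('side','d1.png')
print(r.sense())
E
```

```text
pics
{'time': 0.1, 'joint_pos': array([-8.18983129e+01,  7.51268582e+00,  8.53239774e+01, -6.85099792e-04,
        8.72608095e+01, -4.89339208e+00]), 'qd': array([-0.00442593, -0.12800228, -0.15811525,  0.03289337, -0.03336972,
       -0.02315105]), 'joint_efforts': array([ 1.73126977e-03, -5.70952034e+01, -5.01940191e+01, -2.58775872e-04,
        8.18270375e-03,  1.34859138e-05]), 'tool_pos': array([ 134.86395671, -584.13454433,  230.32047871]), 'tcp_rot': array([-1.79902824e+02, -7.63285221e-03,  1.29951060e+01]), 'ft_force': array([-0.30626186,  0.41405145,  0.10219564]), 'wrist_torque': array([0.05381912, 0.02627863, 0.0045237 ]), 'grip_force': 0.0, 'finger_gap': 85.35271361141321}
```

View pics/s1.png

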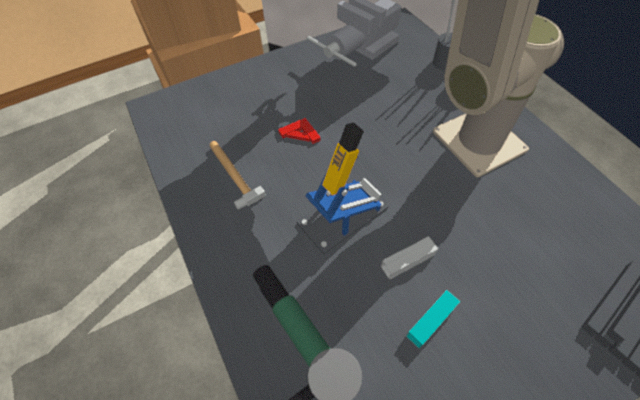

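View pics/d1.png

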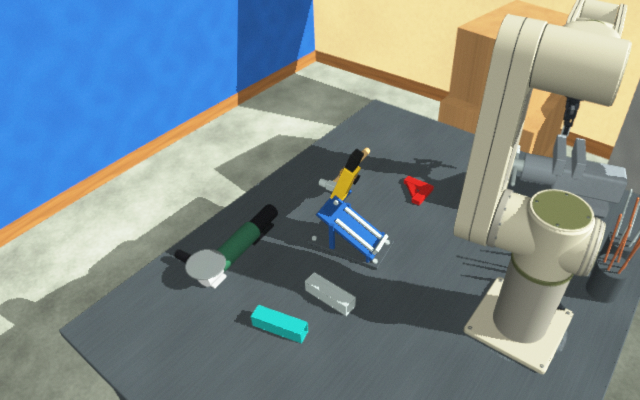

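The scene view shows the tube at (410,257), the fixture at (347,200) with its arm open, hammer (240,175), magnet (300,130) and grinder (310,345). The side view shows the tube at (330,293) and the fixture at (352,230). Next I measure them.

Run:
```python
from h import *
P=[];C=[]
for n in('scene','side'):
    s=load(n);p=cloud(s);im=s['img']
    hsv=cv2.cvtColor(im,cv2.COLOR_BGR2HSV)
    def near(u,v,ru,rv):
        m=np.zeros(im.shape[:2],bool);m[v-rv:v+rv,u-ru:u+ru]=1;return m&~np.isnan(p[...,2])
    t=near(*((410,257,40,32) if n=='scene' else (330,293,34,28)))
    q=p[t]; print(n,'table z',np.median(p[t&(p[...,2]<20)][:,2]))
    top=p[t&(p[...,2]>34)&(p[...,2]<48)]
    r_=cv2.minAreaRect(top[:,:2].astype(np.float32));print('tube top',np.median(top[:,2]),r_,len(top)); print(cv2.boxPoints(r_).round(1).tolist())
    fm=near(*((347,190,50,75) if n=='scene' else (352,210,45,70)))
    h,S,v=hsv[...,0],hsv[...,1],hsv[...,2]
    for nm,lo,hi in(('blue',100,125),('yellow',18,32)):
        m=fm&(h>lo)&(h<hi)&(S>120)&(p[...,2]>5)
        q=p[m];print(nm,len(q),q.min(0).round(),q.max(0).round(),np.median(q,0).round())
        np.save(f'{n}_{nm}.npy',q)
    sub=im[110:250,280:420] if n=='scene' else im[135:285,290:410]
    cv2.imwrite(f'pics/{n}_c.png',cv2.resize(sub,None,fx=4,fy=4,interpolation=cv2.INTER_CUBIC))
a=cv2.imread('pics/scene_c.png');b=cv2.imread('pics/side_c.png')
b=cv2.resize(b,(480,600));a=cv2.resize(a,(560,560))
o=np.zeros((600,1040,3),np.uint8);o[:560,:560]=a;o[:,560:]=b
cv2.imwrite('pics/fx.png',cv2.resize(o,(800,461)))
```

```text
scene table z -0.5564585276495677
tube top 39.12081247625264 ((443.62969970703125, 225.0056610107422), (41.32008743286133, 141.06346130371094), 88.56055450439453) 840
[[372.6000061035156, 206.10000610351562], [513.5999755859375, 202.60000610351562], [514.7000122070312, 243.89999389648438], [373.6000061035156, 247.39999389648438]]
blue 1443 [420. -47.  14.] [611.  88. 195.] [554.  55. 108.]
yellow 888 [500.   7. 174.] [576.  53. 293.] [546.  42. 233.]
side table z 0.28980648819276666
tube top 39.47719465034504 ((440.44879150390625, 279.10772705078125), (151.75430297851562, 140.58511352539062), 89.55467224121094) 688
[[369.6000061035156, 203.8000030517578], [510.1000061035156, 202.6999969482422], [511.29998779296875, 354.3999938964844], [370.70001220703125, 355.5]]
blue 1541 [417. -42.   7.] [632.  88. 193.] [529.  56.  82.]
yellow 495 [ 496. -300.    6.] [724.  58. 297.] [525.  46. 243.]
```

View pics/fx.png

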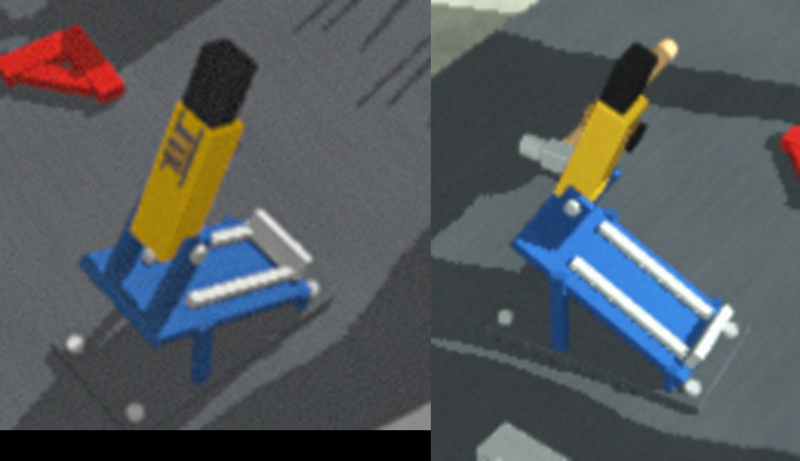

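The crops show the bed sloping down towards the robot, with white rails and stop and the arm open past square. I fit the bed frame next.

Run:
```python
from h import *
from scipy.optimize import least_squares
# bed plane: known 30deg slope -> yaw, offset
pts=[]
for n in('scene','side'):
    s=load(n);p=cloud(s);q=np.load(f'{n}_blue.npy')
    rng=np.random.default_rng(0);best=None
    for _ in range(3000):
        a,b,c=q[rng.choice(len(q),3,False)];N=np.cross(b-a,c-a);l=np.linalg.norm(N)
        if l<100: continue
        N/=l;N*=np.sign(N[2])
        if abs(np.degrees(np.arccos(N[2]))-30)>4: continue
        d=abs((q-a)@N)<2
        if best is None or d.sum()>best.sum():best=d
    u=q[best];c=u.mean(0);N=np.linalg.svd(u-c)[2][2];N*=np.sign(N[2])
    print(n,best.sum(),c.round(1),N.round(4),'tilt',np.degrees(np.arccos(N[2])).round(2),'yaw',np.degrees(np.arctan2(-N[1],-N[0])).round(2), u.min(0).round(),u.max(0).round())
    # white
    hsv=cv2.cvtColor(s['img'],cv2.COLOR_BGR2HSV)
    m=(hsv[...,1]<60)&(hsv[...,2]>110)
    w=p[m&(p[...,0]>380)&(p[...,0]<680)&(p[...,1]>-60)&(p[...,1]<130)&(p[...,2]>25)&(p[...,2]<190)]
    yaw=np.arctan2(-N[1],-N[0]);Rb=(R.from_euler('z',yaw)*R.from_euler('y',-30,degrees=True)).as_matrix()
    l=(w-c)@Rb
    print('white n',len(w)); rail=l[(l[:,2]>6)&(l[:,2]<12)]
    print('rail x',np.percentile(rail[:,0],[1,50,99]).round(1))
    ys=rail[:,1]; 
    H,e=np.histogram(ys,bins=np.arange(ys.min(),ys.max()+2,2));print('rail y',list(zip(e.round(),H)))
    for sgn in(-1,1):
        k=rail[(rail[:,1]-np.median(ys))*sgn>5]
        if len(k)>10: print(' slope',np.degrees(np.polyfit(k[:,0],k[:,1],1)[0]).round(2),np.median(k[:,1]).round(1),k[:,0].min().round(1),k[:,0].max().round(1))
    st=l[l[:,2]>18]
    st=st[st[:,0]<np.percentile(rail[:,0],10)]
    if len(st):print('stop',np.percentile(st,[2,50,98],axis=0).round(1))
    np.savez(n+'_fit.npz',c=c,yaw=yaw,w=w)
```

```text
scene 868 [527.6  37.4  87.7] [-0.4928 -0.0769  0.8667] tilt 29.92 yaw 8.87 [420. -41.  26.] [607.  87. 131.]
white n 460
rail x [-112.   -67.    29.5]
rail y [(np.float64(-44.0), np.int64(8)), (np.float64(-42.0), np.int64(9)), (np.float64(-40.0), np.int64(8)), (np.float64(-38.0), np.int64(10)), (np.float64(-36.0), np.int64(9)), (np.float64(-34.0), np.int64(9)), (np.float64(-32.0), np.int64(1)), (np.float64(-30.0), np.int64(1)), (np.float64(-28.0), np.int64(2)), (np.float64(-26.0), np.int64(1)), (np.float64(-24.0), np.int64(2)), (np.float64(-22.0), np.int64(3)), (np.float64(-20.0), np.int64(2)), (np.float64(-18.0), np.int64(0)), (np.float64(-16.0), np.int64(3)), (np.float64(-14.0), np.int64(1)), (np.float64(-12.0), np.int64(1)), (np.float64(-10.0), np.int64(0)), (np.float64(-8.0), np.int64(2)), (np.float64(-6.0), np.int64(1)), (np.float64(-4.0), np.int64(0)), (np.float64(-2.0), np.int64(3)), (np.float64(-0.0), np.int64(1)), (np.float64(2.0), np.int64(0)), (np.float64(4.0), np.int64(1)), (np.float64(6.0), np.int64(1)), (np.float64(8.0), np.int64(1)), (np.float64(10.0), np.int64(0)), (
[... 1171 characters left out ...]
int64(0)), (np.float64(-5.0), np.int64(0)), (np.float64(-3.0), np.int64(0)), (np.float64(-1.0), np.int64(0)), (np.float64(1.0), np.int64(1)), (np.float64(3.0), np.int64(0)), (np.float64(5.0), np.int64(0)), (np.float64(7.0), np.int64(0)), (np.float64(9.0), np.int64(0)), (np.float64(11.0), np.int64(3)), (np.float64(13.0), np.int64(8)), (np.float64(15.0), np.int64(15)), (np.float64(17.0), np.int64(29)), (np.float64(19.0), np.int64(18)), (np.float64(21.0), np.int64(18)), (np.float64(23.0), np.int64(21)), (np.float64(25.0), np.int64(15)), (np.float64(27.0), np.int64(1))]
 slope -0.93 -34.9 -87.7 49.6
 slope -0.56 22.6 -95.5 49.2
stop [[-97.8 -41.4  18.4]
 [-92.6  -5.1  23.4]
 [-87.5  26.   27.8]]
```

Run:
```python
from h import *
for n in('scene','side'):
    f=np.load(n+'_fit.npz');c=f['c'];w=f['w']
    for yaw in(8.3,):
        Rb=(R.from_euler('z',yaw,degrees=True)*R.from_euler('y',-30,degrees=True)).as_matrix()
        l=(w-c)@Rb
        rail=l[(l[:,2]>6.5)&(l[:,2]<11.5)&(l[:,0]>-80)]
        L=rail[rail[:,1]>0];Rr=rail[rail[:,1]<-20]
        for k in(L,Rr): print(n,yaw,len(k),'slope',np.degrees(np.polyfit(k[:,0],k[:,1],1)[0]).round(2),'y',np.percentile(k[:,1],[3,50,97]).round(1),'x',np.percentile(k[:,0],[97,99.5]).round(1),'z',np.median(k[:,2]).round(1))
        st=l[(l[:,2]>21)&(l[:,2]<28)&(l[:,0]<-80)];print('stop',np.percentile(st,[3,50,97],axis=0).round(1).tolist())
        # bed width edges of blue
        b=(np.load(n+'_blue.npy')-c)@Rb; b=b[abs(b[:,2])<2]; print('blue y',np.percentile(b[:,1],[1,99]).round(1),'x',np.percentile(b[:,0],[1,99]).round(1))
        # arm
        y=np.load(n+'_yellow.npy'); y=y[(y[:,2]>150)&(y[:,1]>-20)&(y[:,1]<90)]
        # candidate origin
        yc=(np.percentile(L[:,1],97)+np.percentile(Rr[:,1],3))/2
        ox=np.percentile(st[:,0],97); O=c+Rb@np.array([ox,yc,0]); print('O',O.round(1))
        ly=(y-O)@Rb; hx=ly-[170,0,66]
        for lo in(-25,0,10): pass
        ang=np.degrees(np.arctan2(hx[:,2],-hx[:,0]));print('arm dir pctl',np.percentile(ang,[5,50,95]).round(1),'y',np.percentile(hx[:,1],[2,98]).round(1))
        rad=np.hypot(hx[:,0],hx[:,2]); 
        np.save(n+'_arm.npy',hx)
        # planes: fit offset for angle scan
        for th in np.radians(np.arange(90,112,2)):
            zz=hx[:,0]*np.sin(th)+hx[:,2]*np.cos(th)
            print(int(np.degrees(th)+.5),((abs(zz-24)<2).sum(),(abs(zz+10)<2).sum()),end=' ')
        print()
```

```text
scene 8.3 103 slope 0.61 y [12.3 17.3 22.1] x [29.1 30.2] z 9.1
scene 8.3 24 slope 0.07 y [-43.8 -38.6 -34.5] x [27.8 27.9] z 8.1
stop [[-118.2, -43.6, 21.2], [-110.8, -10.2, 23.7], [-107.7, 20.8, 25.6]]
blue y [-59.4  40.4] x [-109.9   83.5]
O [436.9  13.1  33.9]
arm dir pctl [-159.   113.7  160.6] y [-18.1  20.5]
90 (np.int64(153), np.int64(0)) 92 (np.int64(177), np.int64(0)) 94 (np.int64(245), np.int64(0)) 96 (np.int64(327), np.int64(3)) 98 (np.int64(469), np.int64(6)) 100 (np.int64(279), np.int64(24)) 102 (np.int64(137), np.int64(39)) 104 (np.int64(93), np.int64(38)) 106 (np.int64(65), np.int64(41)) 108 (np.int64(59), np.int64(37)) 110 (np.int64(54), np.int64(37)) 
side 8.3 99 slope 0.21 y [14.  19.7 25.4] x [42.5 48.5] z 8.5
side 8.3 102 slope 0.93 y [-42.  -35.4 -29.2] x [46.2 49.7] z 9.0
stop [[-97.7, -41.5, 21.5], [-92.2, -7.4, 23.8], [-87.7, 22.7, 27.4]]
blue y [-60.1  43.8] x [-93.1 102.1]
O [433.2  14.2  34. ]
arm dir pctl [ 75.5 101.9 136.2] y [-15.1  22. ]
90 (np.int64(46), np.int64(9)) 92 (np.int64(47), np.int64(10)) 94 (np.int64(49), np.int64(13)) 96 (np.int64(48), np.int64(21)) 98 (np.int64(35), np.int64(53)) 100 (np.int64(18), np.int64(94)) 102 (np.int64(17), np.int64(77)) 104 (np.int64(10), np.int64(69)) 106 (np.int64(4), np.int64(56)) 108 (np.int64(3), np.int64(54)) 110 (np.int64(3), np.int64(56))
```

Bed origin is about (435,13.6,34) with yaw 8.7°, the arm at about 98°, and the tube at about (442,225) with yaw −1.4°. These match the sizes given, so I move over the tube.

Request:
send_rows:
  increments:
    - [15,-22,0,0,0,0]
    - [30,-43,0,0,0,0]
    - [30,-43,0,0,0,0]
    - [30,-43,0,0,0,0]
    - [30,-43,0,0,0,0]

```text
time: 0.72
tool_pos: [223.1, -363.5, 230.8]
tcp_rot: [-180.0, -0.0, 13.0]
ft_force: [1.6, -0.2, 1.1]
finger_gap: 85.5
grip_force: 0.0
```

Request:
send_rows:
  increments:
    - [30,-43,0,0,0,0]
    - [30,-43,0,0,0,0]
    - [30,-43,0,0,0,0]
    - [30,-43,0,0,0,0]
    - [30,-43,0,0,0,0]

```text
time: 1.35
tool_pos: [320.8, -120.4, 231.1]
tcp_rot: [180.0, -0.0, 13.0]
ft_force: [0.9, 0.1, 0.7]
finger_gap: 85.3
grip_force: 0.0
```

Request:
send_rows:
  increments:
    - [30,-43,0,0,0,0]
    - [30,-43,0,0,0,0]
    - [25,-40,0,0,0,0.06]
    - [25,-40,0,0,0,0.06]
    - [25,-40,0,0,0,0.06]

```text
time: 1.98
tool_pos: [413.9, 107.6, 231.1]
tcp_rot: [180.0, -0.0, 2.6]
ft_force: [1.1, -1.2, 0.8]
finger_gap: 85.5
grip_force: 0.0
```

Request:
send_rows:
  increments:
    - [25,-40,0,0,0,0.06]
    - [25,-30,0,0,0,0.01]
    - [0,0,0,0,0,0]
    - [0,0,0,0,0,0]

```text
time: 2.48
tool_pos: [461.7, 176.4, 230.7]
tcp_rot: [180.0, 0.1, -1.3]
ft_force: [0.1, -0.2, -0.6]
finger_gap: 85.3
grip_force: 0.0
```

Run:
```python
from h import *
s=snap('wrist','w1.png');p=cloud(s);sn=r.sense();print(sn['tool_pos'],sn['tcp_rot'],sn['joint_pos'].round(1))
print(proj(s,[[442,225,40],sn['tool_pos']]), np.linalg.inv(s['view'])[:3,3])
m=(p[...,2]>33)&(p[...,2]<47)
n,lab=cv2.connectedComponents(m.astype(np.uint8))
for i in range(1,n):
    q=p[lab==i]
    if len(q)>800: 
        rr=cv2.minAreaRect(q[:,:2].astype(np.float32));print(len(q),np.median(q[:,2]),rr,cv2.boxPoints(rr).round(1).tolist())
print('bench',np.nanmedian(p[...,2][abs(p[...,2])<10]))
```

```text
[461.77089221 176.12715062 231.00526665] [ 1.79973993e+02  4.42906941e-02 -1.33872438e+00] [ 14.9  -9.1 101.7  -0.   87.4 106.3]
[[281.6115141  191.20640722]
 [322.0755285  255.46317979]] [542.47123905 174.71536337 373.15817294]
4492 39.91431204644579 ((486.8560485839844, 376.9610595703125), (139.58197021484375, 41.32950210571289), 14.478852272033691) [[414.1000061035156, 379.5], [424.3999938964844, 339.5], [559.5999755859375, 374.3999938964844], [549.2999877929688, 414.3999938964844]]
3747 39.99515208175802 ((444.5344543457031, 223.85867309570312), (40.131282806396484, 139.76412963867188), 88.78811645507812) [[374.20001220703125, 205.3000030517578], [514.0, 202.3000030517578], [514.7999877929688, 242.39999389648438], [375.1000061035156, 245.39999389648438]]
1630 41.0412456486371 ((441.1828308105469, 12.193553924560547), (48.747703552246094, 110.08687591552734), 0.6325753331184387) [[416.20001220703125, 67.0], [417.3999938964844, -43.099998474121094], [466.20001220703125, -42.599998474121094], [464.8999938964844, 67.5]]
bench 0.013744451866045893
```

View pics/w1.png

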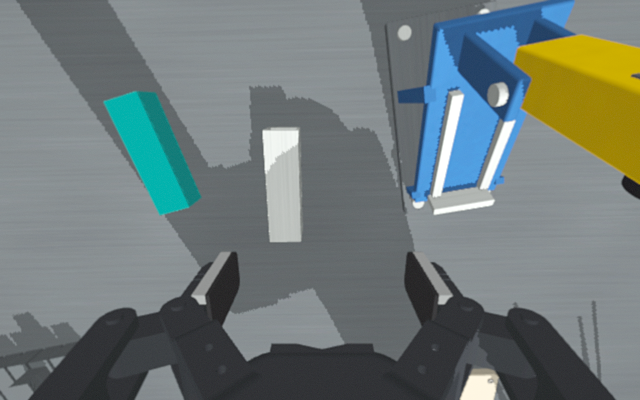

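The wrist view shows the tube centred at (282,185), the turquoise decoy at (152,152), and the fixture with its stop at (462,203). I refine the bed origin from this same cloud, since it sits closest to the robot's own frame.

Run:
```python
from h import *
s=load('wrist');p=cloud(s);hsv=cv2.cvtColor(s['img'],cv2.COLOR_BGR2HSV)
reg=(p[...,0]>380)&(p[...,0]<680)&(p[...,1]>-80)&(p[...,1]<130)
b=p[reg&(hsv[...,0]>100)&(hsv[...,0]<125)&(hsv[...,1]>120)]
O=np.array([435,13.6,34.])
from scipy.optimize import least_squares
Rb=lambda y:(R.from_euler('z',y,degrees=True)*R.from_euler('y',-30,degrees=True)).as_matrix()
l=(b-O)@Rb(8.7);k=b[(abs(l[:,2])<5)&(abs(l[:,1])<21)&(l[:,0]>5)&(l[:,0]<135)]
c=k.mean(0);N=np.linalg.svd(k-c)[2][2];N*=np.sign(N[2]);print(len(k),'tilt',np.degrees(np.arccos(N[2])),'yaw',np.degrees(np.arctan2(-N[1],-N[0])))
w=p[reg&(hsv[...,1]<70)&(hsv[...,2]>100)]
for y in(8.2,8.7):
    l=(w-c)@Rb(y); ra=l[(l[:,2]>7)&(l[:,2]<11)]
    o0=(O-c)@Rb(y)
    for sg in(1,-1):
        q=ra[((ra[:,1]-o0[1])*sg>10)&(ra[:,0]-o0[0]>10)]
        print(y,len(q),'slope',np.degrees(np.polyfit(q[:,0],q[:,1],1)[0]).round(2),np.percentile(q[:,1],[2,50,98]).round(1),'xend',np.percentile(q[:,0],[1,99]).round(1))
    st=l[(l[:,2]>21)&(l[:,2]<27)&(l[:,0]-o0[0]<10)];print('stop',np.percentile(st,[2,50,98],axis=0).round(1).tolist())
    # channel blue edges
    lb=(k-c)@Rb(y);print('blue ch',np.percentile(lb[:,1],[1,99]),'o0',o0)
print(c)
```

```text
2922 tilt 30.01017765149368 yaw 9.076014447460038
8.2 1027 slope 0.71 [23.1 28.4 33.2] xend [-61.2  65. ]
8.2 642 slope 0.82 [-32.9 -27.6 -22.8] xend [-62.1  26.7]
stop [[-81.6, -34.0, 21.2], [-74.6, -0.5, 23.7], [-71.0, 33.1, 24.8]]
blue ch [-19.29071207  16.82890292] o0 [-73.66885813   0.88614723   0.85764742]
8.7 1015 slope 0.27 [23.2 28.3 32.9] xend [-61.1  65.2]
8.7 646 slope 0.39 [-32.8 -27.4 -22.8] xend [-62.4  26.4]
stop [[-81.5, -33.4, 21.2], [-74.6, 0.2, 23.7], [-71.1, 33.8, 24.9]]
blue ch [-19.10324089  16.62940595] o0 [-73.66004321   1.44660077   0.85255812]
[498.69766506  21.88367317  70.09168462]
```

Request:
send_rows:
  increments:
    - [-22,-24,0,0,0,0]
    - [-21,-23,0,0,0,0]
    - [0,0,40,0,0,0]
    - [0,0,40,0,0,0]
    - [0,0,40,0,0,0]
  grip: -1

```text
time: 3.15
tool_pos: [420.3, 223.9, 110.7]
tcp_rot: [-180.0, -0.1, -1.4]
ft_force: [0.3, 0.3, 0.2]
finger_gap: 85.3
grip_force: 0.0
```

Request:
send_rows:
  increments:
    - [0,0,40,0,0,0]
    - [0,0,40,0,0,0]
    - [0,0,20,0,0,0]
    - [0,0,0,0,0,0]

```text
time: 3.65
tool_pos: [418.7, 223.2, 10.0]
tcp_rot: [179.9, 0.2, -1.4]
ft_force: [-0.2, 0.4, 0.2]
finger_gap: 85.9
grip_force: 0.0
```

Request:
send_rows:
  increments:
    - [0,0,0,0,0,0]
    - [0,0,0,0,0,0]
    - [0,0,0,0,0,0]
    - [0,0,0,0,0,0]
    - [0,0,0,0,0,0]
  grip: 1
  grip_force: 70

```text
time: 4.28
tool_pos: [421.6, 224.9, 12.9]
tcp_rot: [-180.0, -0.1, -1.3]
ft_force: [-2.5, -3.0, 7.3]
finger_gap: 39.2
grip_force: 72.5
```

Request:
send_rows:
  increments:
    - [0,0,-20,0,0,0]
    - [0,0,-40,0,0,0]
    - [0,0,-40,0,0,0]
    - [0,0,-40,0,0,0]
    - [0,0,0,0,0,0]

```text
time: 4.9
tool_pos: [422.5, 225.6, 154.8]
tcp_rot: [-179.8, -0.4, -1.3]
ft_force: [0.6, -0.1, -6.2]
finger_gap: 38.9
grip_force: 72.3
```

```bash
cat >> h.py <<'E'
O=np.array([437.1,12.3,34.1]);YAW=9.
RB=(R.from_euler('z',YAW,degrees=True)*R.from_euler('y',-30,degrees=True))
W=lambda b:O+RB.apply(b)
def bed(p): return RB.inv().apply(np.asarray(p)-O)
def rows(bp,tilt=0,n=10,cur=None):
    """to bed point bp; tilt about bed y (deg), 0 = tool along -bed z; prints equal rows"""
    s=r.sense();p0,R0=(s['tool_pos'],R.from_euler('xyz',s['tcp_rot'],degrees=True)) if cur is None else cur
    R1=RB*R.from_euler('y',tilt,degrees=True)*R.from_matrix(np.diag([1,-1,-1]));p1=W(bp)
    dv=(R0.inv()*R1).as_rotvec();print('bed now',bed(p0).round(1),'total turn',dv.round(3))
    for i in range(n):
        Ri=R0*R.from_rotvec(dv*i/n)
        print(Ri.inv().apply((p1-p0)/n).round(1),(dv/n).round(3))
    return p1,R1
def st():
    s=r.sense();f=RB.inv().apply(s['ft_force']);print('t',s['time'],'bed',bed(s['tool_pos']).round(2),'F bed',f.round(1),'gap',s['finger_gap'],'rel',np.degrees((RB.inv()*R.from_euler('xyz',s['tcp_rot'],degrees=True)*R.from_matrix(np.diag([1,-1,-1]))).as_rotvec()).round(2))
E
python3 - <<'E'
from h import *
s=r.sense();print(s['tool_pos'],s['finger_gap'])
rows([60,0,60],n=8)
E
```

```text
[422.50511101 225.61174111 154.75313327] 38.86999116047336
bed now [ 76.7 213.   95. ] total turn [ 0.045  0.516 -0.176]
[ 5.1 26.1  4.8] [ 0.006  0.064 -0.022]
[ 4.2 26.3  5. ] [ 0.006  0.064 -0.022]
[ 3.3 26.4  5. ] [ 0.006  0.064 -0.022]
[ 2.4 26.5  5.1] [ 0.006  0.064 -0.022]
[ 1.5 26.5  5.1] [ 0.006  0.064 -0.022]
[ 0.6 26.6  5. ] [ 0.006  0.064 -0.022]
[-0.3 26.6  4.8] [ 0.006  0.064 -0.022]
[-1.2 26.6  4.6] [ 0.006  0.064 -0.022]
```

Request:
send_rows:
  increments:
    - [3,26,3,0.006,0.064,-0.022]
    - [2,26,4,0.006,0.064,-0.022]
    - [1,26,4,0.006,0.064,-0.022]
    - [0,26,4,0.006,0.064,-0.022]
    - [-1,26,5,0.006,0.064,-0.022]

```text
time: 5.52
tool_pos: [429.2, 94.2, 127.4]
tcp_rot: [-179.3, -18.3, 5.0]
ft_force: [0.6, -0.3, -6.5]
finger_gap: 39.0
grip_force: 72.7
```

Request:
send_rows:
  increments:
    - [0,26,5,0.006,0.064,-0.022]
    - [-1,26,5,0.006,0.064,-0.022]
    - [-2,26,5,0.006,0.064,-0.022]
    - [0,0,0,0,0,0]
    - [0,0,0,0,0,0]

```text
time: 6.15
tool_pos: [454.4, 17.4, 118.8]
tcp_rot: [-179.7, -28.5, 8.9]
ft_force: [0.0, 0.3, -6.4]
finger_gap: 38.7
grip_force: 74.4
```

Run:
```python
from h import *
st();rows([53,0,25],n=2)
s=snap('wrist','w2.png');p=cloud(s);b=(p-O)@RB.as_matrix()
for n in('wrist','scene','side'):
    s=snap(n);p=cloud(s);b=(p-O)@RB.as_matrix()
    m=(abs(b[...,1])<45)&(b[...,0]>-40)&(b[...,0]<160)&(b[...,2]>60)&(b[...,2]<100)
    q=b[m];print(n,m.sum(),np.percentile(q,[1,50,99],axis=0).round(1).tolist() if m.sum() else '')
```

```text
t 6.15 bed [57.85  2.38 64.38] F bed [-3.1  0.3 -5.6] gap 38.725141528794424 rel [ 0.25  1.51 -0.13]
bed now [57.9  2.4 64.4] total turn [-0.004  0.026 -0.002]
[-1.9  1.3 19.7] [-0.002  0.013 -0.001]
[-2.2  1.2 19.7] [-0.002  0.013 -0.001]
wrist 28530 [[25.3, -27.2, 63.8], [101.5, 2.4, 89.7], [159.5, 30.5, 96.4]]
scene 643 [[14.3, -27.8, 61.0], [84.7, 17.3, 89.3], [155.7, 36.3, 98.7]]
side 835 [[10.4, -22.5, 60.7], [92.8, 20.6, 88.7], [158.5, 37.5, 97.9]]
```

View pics/w2.png

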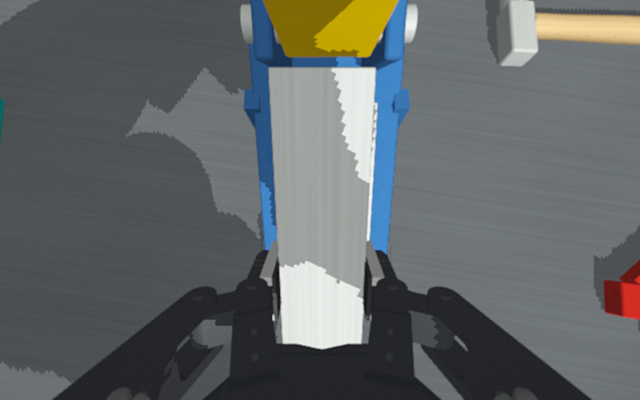

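The wrist view shows the tube held straight above the channel, its up-end edge at row 68, columns 268–375. I measure its pose in the bed frame exactly.

Run:
```python
from h import *
s=load('wrist');p=cloud(s);b=(p-O)@RB.as_matrix()
m=(abs(b[...,1])<35)&(b[...,0]>60)&(b[...,0]<165)&(b[...,2]>82)&(b[...,2]<97)
hsv=cv2.cvtColor(s['img'],cv2.COLOR_BGR2HSV);m&=hsv[...,1]<60
q=b[m];c=q.mean(0);N=np.linalg.svd(q-c)[2][2];N*=np.sign(N[2]);print(c.round(1),'tiltdeg x,y',np.degrees(N[:2]).round(2))
for lo in range(60,160,15):
    k=q[(q[:,0]>lo)&(q[:,0]<lo+15)]
    if len(k):print(lo,np.percentile(k[:,1],[1,99]).round(1),k[:,1].mean().round(1),np.median(k[:,2]).round(1))
print('xend',np.percentile(q[:,0],99.5))
st()
```

```text
[109.4   2.5  89.5] tiltdeg x,y [ 1.74 -0.14]
60 [-29.3  34.1] 2.5 90.8
75 [-16.9  22. ] 2.6 90.3
90 [-17.  22.] 2.5 89.9
105 [-16.9  21.9] 2.5 89.4
120 [-16.9  22. ] 2.5 88.9
135 [-17.   21.9] 2.4 88.5
150 [-16.9  21.7] 2.7 88.1
xend 151.15845765711782
t 6.35 bed [58.34  3.3  64.5 ] F bed [-3.6  0.5 -6.1] gap 38.866335985957505 rel [0.31 1.45 0.02]
```

Request:
send_rows:
  increments:
    - [0,1.3,15,0,0.015,0]
    - [0,1.2,15,0,0.014,0]
    - [0,0,12,0,0,0]
    - [0,0,0,0,0,0]
    - [0,0,0,0,0,0]

```text
time: 6.98
tool_pos: [479.3, 18.7, 84.4]
tcp_rot: [-179.7, -30.0, 9.0]
ft_force: [0.4, 0.3, -4.8]
finger_gap: 38.9
grip_force: 74.1
```

```bash
cat >> h.py <<'E'
def tube():
    s=snap('wrist');p=cloud(s);b=(p-O)@RB.as_matrix();hsv=cv2.cvtColor(s['img'],cv2.COLOR_BGR2HSV)
    z0=np.median(b[(abs(b[...,1])<12)&(b[...,0]>100)&(b[...,0]<130)][:,2])
    m=(abs(b[...,1])<26)&(b[...,0]>75)&(b[...,0]<165)&(abs(b[...,2]-z0)<5)&(hsv[...,1]<60);q=b[m]
    c=q.mean(0);N=np.linalg.svd(q-c)[2][2];N*=np.sign(N[2])
    e=[np.percentile(q[(q[:,0]>l)&(q[:,0]<l+15)][:,1],[2,98]).mean().round(2) for l in(80,100,120)]
    print('tube top',z0.round(2),'tilt',np.degrees(N[:2]).round(2),'y',e,'xend',np.percentile(q[:,0],99.5).round(2));st()
E
python3 -c "
from h import *
tube()"
```

```text
tube top 48.64 tilt [ 0.24 -0.24] y [np.float64(-0.51), np.float64(-0.53), np.float64(-0.52)] xend 154.82
t 7.025 bed [62.71 -0.53 22.5 ] F bed [-3.2  0.4 -5.1] gap 38.489498340741 rel [ 0.3  -0.08 -0.01]
```

Request:
send_rows:
  increments:
    - [-4,0,4,0,0,0]
    - [-2,0,3,0,0,0]
    - [0,0,2.5,0,0,0]
    - [0,0,0,0,0,0]

```text
time: 7.52
tool_pos: [479.7, 18.0, 74.2]
tcp_rot: [-179.7, -29.9, 9.0]
ft_force: [-30.1, -2.0, 17.7]
finger_gap: 38.7
grip_force: 78.9
```

```bash
python3 -c "
from h import *
tube()"
```

```text
tube top 39.94 tilt [-0.   -0.17] y [np.float64(-1.32), np.float64(-1.31), np.float64(-1.33)] xend 149.97
t 7.575 bed [57.26 -1.03 13.19] F bed [-16.6   2.8  30.2] gap 38.64745558697615 rel [ 0.31  0.08 -0.  ]
```

Request:
send_rows:
  increments:
    - [-2,0,-1,0,0,0]
    - [-3,0,0,0,0,0]
    - [-3,0,0,0,0,0]
    - [0,0,0,0,0,0]

```text
time: 8.07
tool_pos: [479.5, 17.4, 74.0]
tcp_rot: [-179.6, -29.9, 9.0]
ft_force: [-16.9, 6.8, 15.5]
finger_gap: 39.0
grip_force: 77.6
```

```bash
python3 -c "
from h import *
tube()"
```

```text
tube top 39.98 tilt [ 0.01 -0.33] y [np.float64(-1.9), np.float64(-1.91), np.float64(-1.93)] xend 149.56
t 8.125 bed [56.89 -1.62 13.25] F bed [-5.5  9.  20.8] gap 38.97555134786525 rel [ 0.4   0.1  -0.02]
```

Request:
send_rows:
  increments:
    - [-3,-1,-2,0,0,0]
    - [-3,0,-1,0,0,0]
    - [-3,0,0,0,0,0]
    - [0,0,0,0,0,0]

```text
time: 8.62
tool_pos: [476.6, 15.8, 72.6]
tcp_rot: [-179.6, -29.5, 9.0]
ft_force: [-2.0, 2.1, 2.4]
finger_gap: 38.9
grip_force: 75.4
```

```bash
python3 -c "
from h import *
tube()"
```

```text
tube top 40.05 tilt [ 0.18 -0.35] y [np.float64(-2.95), np.float64(-2.97), np.float64(-2.93)] xend 146.31
t 8.675 bed [53.48 -2.7  13.56] F bed [0.1 2.3 2.5] gap 38.737172481201654 rel [ 0.4   0.52 -0.04]
```

Request:
send_rows:
  increments:
    - [-3,-2,0,0,-0.003,0]
    - [-3,-1,0,0,-0.003,0]
    - [-2,0,0,0,0,0]
    - [0,0,0,0,0,0]

```text
time: 9.18
tool_pos: [475.1, 16.9, 71.4]
tcp_rot: [-179.6, -29.1, 9.0]
ft_force: [-1.9, -0.7, 9.8]
finger_gap: 38.6
grip_force: 76.3
```

```bash
python3 -c "
from h import *
tube()"
```

```text
tube top 39.94 tilt [ 0.01 -0.18] y [np.float64(-1.71), np.float64(-1.74), np.float64(-1.74)] xend 145.15
t 9.225 bed [51.8  -1.4  13.25] F bed [ 3.2 -0.7  9.5] gap 38.78556660055338 rel [ 0.35  0.93 -0.02]
```

Request:
send_rows:
  increments:
    - [-3,-1,-1,0,0.008,0]
    - [-3,0,0,0,0.008,0]
    - [-3,0,0,0,0,0]
    - [-2,0,0,0,0,0]
    - [0,0,0,0,0,0]

```text
time: 9.85
tool_pos: [475.4, 17.0, 71.2]
tcp_rot: [-179.4, -29.0, 9.1]
ft_force: [-73.5, 1.5, 73.6]
finger_gap: 39.0
grip_force: 87.9
```

```bash
python3 -c "
from h import *
tube()"
```

```text
tube top 39.89 tilt [ 0.01 -0.12] y [np.float64(-1.68), np.float64(-1.73), np.float64(-1.72)] xend 144.88
t 9.9 bed [51.94 -1.3  12.87] F bed [-25.5  13.8 101. ] gap 38.97932772168004 rel [0.71 0.95 0.12]
```

Request:
send_rows:
  increments:
    - [0,0,-1,0,-0.008,0]
    - [0,0,-1,0,-0.008,0]
    - [0,0,0,0,0,0]

```text
time: 10.28
tool_pos: [475.0, 16.9, 71.2]
tcp_rot: [-179.4, -28.3, 9.0]
ft_force: [-17.7, 5.3, 22.8]
finger_gap: 39.3
grip_force: 79.0
```

```bash
python3 -c "
from h import *
tube()"
```

```text
tube top 39.92 tilt [ 0.03 -0.15] y [np.float64(-1.77), np.float64(-1.74), np.float64(-1.78)] xend 145.09
t 10.325 bed [51.55 -1.39 13.04] F bed [-4.1  7.4 28.1] gap 38.89198302555606 rel [0.65 1.72 0.01]
```

Request:
send_rows:
  increments:
    - [0,0,-1,0,0,0]
    - [0,0,0,0,0,0]

```text
time: 10.58
tool_pos: [474.1, 16.2, 70.7]
tcp_rot: [-179.4, -28.3, 9.0]
ft_force: [-0.9, 2.3, 6.4]
finger_gap: 38.7
grip_force: 75.9
```

Request:
send_rows:
  increments:
    - [0,0,0,0,0,0]
    - [0,0,0,0,0,0]
    - [0,0,0,0,0,0]
    - [0,0,0,0,0,0]
  grip: -1

```text
time: 11.08
tool_pos: [473.1, 16.2, 69.5]
tcp_rot: [-179.4, -28.1, 9.0]
ft_force: [0.2, -1.0, -0.3]
finger_gap: 85.5
grip_force: 0.0
```

Request:
send_rows:
  increments:
    - [0,0,-15,0,0,0]
    - [-10,0,-40,0,0,0]
    - [-10,0,-30,0,0,0]
    - [0,0,0,0,0,0]
    - [0,0,0,0,0,0]

```text
time: 11.7
tool_pos: [432.3, 4.9, 142.6]
tcp_rot: [-179.2, -27.2, 9.0]
ft_force: [0.3, 0.4, -0.4]
finger_gap: 85.5
grip_force: 0.0
```

```bash
python3 -c "
from h import *
tube()
cv2.imwrite('pics/w3.png',load('wrist')['img'])"
```

```text
tube top 39.91 tilt [0.03 0.06] y [np.float64(-2.22), np.float64(-2.13), np.float64(-2.19)] xend 143.07
t 11.75 bed [48.7  -6.38 96.62] F bed [ 0.3  0.6 -0.4] gap 85.60074676533146 rel [ 0.84  2.84 -0.05]
```

View pics/w3.png

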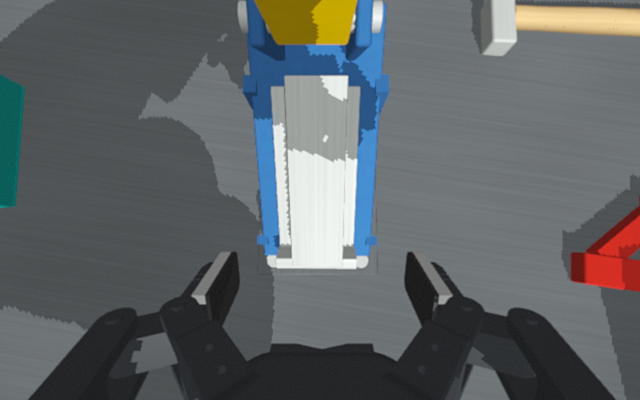

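The wrist view shows the tube lying between the rails, its up-end at (317,75) and its low end near the stop at (317,268). I check the gap at the stop.

```bash
cat >> h.py <<'E'
def gap():
    s=load('wrist');p=cloud(s);b=(p-O)@RB.as_matrix();hsv=cv2.cvtColor(s['img'],cv2.COLOR_BGR2HSV)
    w=b[(hsv[...,1]<70)&(hsv[...,2]>90)];X=w[:,0];Y=w[:,1];Z=w[:,2]
    t=w[(abs(Z-40)<3)&(abs(Y)<25)&(X>-20)&(X<165)];print('tube x',np.percentile(t[:,0],[.5,99.5]).round(1))
    for sg in(1,-1):
        k=w[(abs(Z-9)<2)&(Y*sg>22)&(Y*sg<36)&(X>10)&(X<160)]
        if len(k)>20:print('rail',sg,'y',np.percentile(k[:,1],[2,98]).round(1),'x',np.percentile(k[:,0],[1,99.5]).round(1))
    k=w[(abs(Z-24)<2)&(abs(Y)<40)&(X>-25)&(X<15)];
    if len(k):print('stop',np.percentile(k[:,0],[2,50,98]).round(1),np.percentile(k[:,1],[2,98]).round(1),len(k))
    k=b[(abs(b[...,1])<18)&(b[...,0]>142)&(b[...,0]<152)&(abs(b[...,2])<6)];print('bed z',np.median(k[:,2]) if len(k) else '')
E
python3 -c "
from h import *
gap();rows([155,-2,75],tilt=0,n=6)"
```

```text
tube x [  4.7 143. ]
rail 1 y [22.4 32. ] x [ 11.7 136.7]
rail -1 y [-33.3 -24.4] x [ 11.8 136.6]
stop [-9.9 -6.2  0.3] [-35.1  33.4] 447
bed z -0.09079702255899492
bed now [48.7 -6.4 96.6] total turn [-0.015  0.05  -0.001]
[17.9 -0.7  2.7] [-0.002  0.008 -0.   ]
[17.9 -0.7  2.9] [-0.002  0.008 -0.   ]
[17.8 -0.7  3. ] [-0.002  0.008 -0.   ]
[17.8 -0.7  3.2] [-0.002  0.008 -0.   ]
[17.8 -0.7  3.3] [-0.002  0.008 -0.   ]
[17.7 -0.7  3.5] [-0.002  0.008 -0.   ]
```

```bash
cat >> h.py <<'E'
O=O+RB.apply([-1.2,-0.7,0])
E
python3 -c "
from h import *
rows([52,-1.5,15],tilt=0,n=4)"
```

```text
bed now [49.9 -5.7 96.6] total turn [-0.015  0.05  -0.001]
[ 1.5 -0.7 20.4] [-0.004  0.012 -0.   ]
[ 1.3 -0.8 20.4] [-0.004  0.012 -0.   ]
[ 1.  -0.9 20.4] [-0.004  0.012 -0.   ]
[ 0.8 -1.  20.4] [-0.004  0.012 -0.   ]
```

Request:
send_rows:
  increments:
    - [1.5,-0.8,20,-0.005,0.017,0]
    - [1.2,-0.9,20,-0.005,0.017,0]
    - [1,-1,20,-0.005,0.016,0]
    - [0.5,-1,14,0,0,0]
    - [0,0,0,0,0,0]

```text
time: 12.38
tool_pos: [476.4, 15.5, 80.5]
tcp_rot: [-179.8, -29.3, 9.0]
ft_force: [-1.4, 0.0, 1.0]
finger_gap: 85.1
grip_force: 0.0
```

```bash
python3 -c "
from h import *
rows([50,-1.5,15],tilt=0,n=1)"
```

```text
bed now [58.4 -2.3 20.5] total turn [-0.003  0.012 -0.001]
[-8.4 -0.8  5.6] [-0.003  0.012 -0.001]
```

Request:
send_rows:
  increments:
    - [-8,-0.8,4,-0.003,0.01,0]
    - [0,0,0,0,0,0]
    - [0,0,0,0,0,0]

```text
time: 12.75
tool_pos: [478.2, 14.3, 77.5]
tcp_rot: [180.0, -29.9, 9.0]
ft_force: [0.7, -0.0, -0.4]
finger_gap: 85.5
grip_force: 0.0
```

```bash
python3 -c "
from h import *
rows([52,-1.5,15],tilt=0,n=1)"
```

```text
bed now [58.4 -3.7 17.1] total turn [ 0.001  0.002 -0.001]
[-6.4 -2.2  2.1] [ 0.001  0.002 -0.001]
```

Request:
send_rows:
  increments:
    - [0,0,0,0,0,0]
    - [0,0,0,0,0,0]
    - [0,0,0,0,0,0]

```text
time: 13.12
tool_pos: [478.2, 14.4, 77.3]
tcp_rot: [180.0, -29.9, 9.0]
ft_force: [0.3, 0.4, -1.0]
finger_gap: 85.1
grip_force: 0.0
```

Request:
send_rows:
  increments:
    - [-5,0,0,0,0,0]
    - [0,0,0,0,0,0]
    - [0,0,0,0,0,0]

```text
time: 13.5
tool_pos: [477.3, 13.6, 75.4]
tcp_rot: [-180.0, -29.7, 9.0]
ft_force: [0.3, 0.6, 0.2]
finger_gap: 85.5
grip_force: 0.0
```

```bash
python3 -c "
from h import *
rows([52,-1.5,15],tilt=0,n=1);print(r.sense()['joint_pos'])"
```

```text
bed now [56.4 -4.3 15.9] total turn [ 0.     0.006 -0.001]
[-4.4 -2.8  0.9] [ 0.     0.006 -0.001]
[-12.6524549  -35.41349161 143.06843026  14.8548433   45.40347575
  60.46340331]
```

J3 sits at its limit, because this pose is too close to the base. I regrip farther up the slope.

Request:
send_rows:
  increments:
    - [4,-1,-5,0,0,0]
    - [4,-2,0,0,0.006,0]
    - [0,0,0,0,0,0]

```text
time: 13.88
tool_pos: [481.7, 17.4, 84.3]
tcp_rot: [180.0, -30.1, 9.0]
ft_force: [0.2, 0.0, -0.8]
finger_gap: 85.7
grip_force: 0.0
```

```bash
python3 -c "
from h import *
rows([65,-1.5,15],tilt=0,n=1);print(r.sense()['joint_pos'].round(1))"
```

```text
bed now [65.1 -1.2 21.1] total turn [ 0.    -0.002 -0.   ]
[-0.2  0.3  6.1] [ 0.    -0.002 -0.   ]
[-11.9 -35.8 142.4  14.4  45.8  61.6]
```

Request:
send_rows:
  increments:
    - [0,0.3,3,0,-0.035,0]
    - [0,0,3,0,0,0]
    - [0,0,0,0,0,0]

```text
time: 14.25
tool_pos: [483.8, 17.6, 78.0]
tcp_rot: [-180.0, -28.0, 9.0]
ft_force: [0.0, -0.1, -0.7]
finger_gap: 85.3
grip_force: 0.0
```

Request:
send_rows:
  increments:
    - [0,0,0,0,0,0]
    - [0,0,0,0,0,0]
    - [0,0,0,0,0,0]
    - [0,0,0,0,0,0]
  grip: 1
  grip_force: 40

```text
time: 14.75
tool_pos: [484.0, 17.5, 78.8]
tcp_rot: [-180.0, -28.0, 9.0]
ft_force: [-6.3, -0.0, 5.5]
finger_gap: 39.0
grip_force: 41.0
```

```bash
python3 -c "
from h import *
tube();print(r.sense()['joint_pos'].round(1))"
```

```text
tube top 39.89 tilt [0.1  0.04] y [np.float64(-1.64), np.float64(-1.62), np.float64(-1.68)] xend 144.6
t 14.8 bed [64.37 -1.5  15.09] F bed [-1.9  1.8  7. ] gap 39.395782139203995 rel [ 0.    1.98 -0.03]
[-11.1 -32.2 140.2  12.9  46.2  63.1]
```

Request:
send_rows:
  increments:
    - [-2,-0.5,0,0,0,0]
    - [-2,-0.5,0,0,0,0]
    - [-1,0,0,0,0,0]
    - [0,0,0,0,0,0]

```text
time: 15.3
tool_pos: [480.7, 17.6, 77.2]
tcp_rot: [180.0, -28.2, 8.9]
ft_force: [7.4, 1.0, -2.8]
finger_gap: 39.5
grip_force: 40.9
```

```bash
python3 -c "
from h import *
tube();print(r.sense()['joint_pos'].round(1))"
```

```text
tube top 40.38 tilt [-0.21  0.06] y [np.float64(-0.97), np.float64(-1.0), np.float64(-0.99)] xend 140.95
t 15.35 bed [60.76 -0.84 15.38] F bed [ 5.3  0.  -5.7] gap 39.10975952547157 rel [-0.05  1.81 -0.05]
[-11.2 -33.1 141.   13.   46.1  63. ]
```

Request:
send_rows:
  increments:
    - [-1.5,-0.5,0.7,0,0,0]
    - [-1.5,0,0,0,0,0]
    - [0,0,0,0,0,0]

```text
time: 15.72
tool_pos: [480.5, 17.6, 77.5]
tcp_rot: [179.9, -28.5, 8.9]
ft_force: [14.0, 3.1, -0.7]
finger_gap: 39.1
grip_force: 40.9
```

```bash
python3 -c "
from h import *
tube();print(r.sense()['joint_pos'].round(1))"
```

```text
tube top 41.1 tilt [-0.55  0.06] y [np.float64(-0.96), np.float64(-0.97), np.float64(-0.96)] xend 140.76
t 15.775 bed [60.69 -0.88 15.75] F bed [12.4  0.3 -5.6] gap 39.53433830959873 rel [-0.11  1.52 -0.05]
[-11.2 -33.5 141.3  13.1  45.9  62.9]
```

Request:
send_rows:
  increments:
    - [0.5,0,1,0,0,0]
    - [0,0,0.7,0,0,0]
    - [0,0,0,0,0,0]

```text
time: 16.15
tool_pos: [481.0, 17.7, 77.0]
tcp_rot: [179.9, -28.3, 9.0]
ft_force: [-19.1, 0.1, 29.3]
finger_gap: 39.4
grip_force: 46.0
```

Request:
send_rows:
  increments:
    - [0,0,0,0,0,0]
    - [0,0,0,0,0,0]
    - [0,0,0,0,0,0]
    - [0,0,0,0,0,0]
  grip: -1

```text
time: 16.65
tool_pos: [478.2, 18.1, 72.5]
tcp_rot: [-180.0, -28.0, 9.0]
ft_force: [-0.3, -0.1, -1.0]
finger_gap: 85.2
grip_force: 0.0
```

Request:
send_rows:
  increments:
    - [0,0,-15,0,0,0]
    - [0,0,-40,0,0,0]
    - [0,0,-40,0,0,0]
    - [0,0,0,0,0,0]
    - [0,0,0,0,0,0]

```text
time: 17.27
tool_pos: [437.9, 10.8, 156.0]
tcp_rot: [-180.0, -27.9, 9.0]
ft_force: [0.1, 0.3, -0.2]
finger_gap: 85.4
grip_force: 0.0
```

```bash
python3 -c "
from h import *
tube();gap();s=r.sense();print(s['joint_pos'].round(1),s['tool_pos'],s['tcp_rot'])"
```

```text
tube top 39.89 tilt [0.05 0.05] y [np.float64(-0.94), np.float64(-0.99), np.float64(-0.97)] xend 140.83
t 17.325 bed [ 62.36  -0.77 105.08] F bed [-0.2  0.5  0.2] gap 85.14029158241526 rel [ 0.03  2.13 -0.04]
tube x [  2.  140.8]
rail 1 y [23.1 32.7] x [ 11.7 138.2]
rail -1 y [-32.7 -24.1] x [ 11.7 138.2]
stop [-8.  -3.1  1.5] [-34.1  34.5] 297
bed z -0.0787585292099309
[-14.3 -51.1 142.1  12.   63.6  63.8] [437.74675215  10.91244533 155.68110201] [-179.94658674  -27.86690075    8.95054445]
```

Tube home: centre x 70.8, y −1.0, z 19.9 mm, released. Next I go round behind the clamp arm.

```bash
cat >> h.py <<'E'
def wrows(p1,tilt,n,cur=None): return rows(bed(p1),tilt,n,cur)
def arc(th,rad,extra=0,tilt=30):
    """TCP (bed) so that the finger-tip corner touches the outer face at radius rad, arm angle th deg; extra mm pushed in"""
    t=np.radians(th);n=np.array([np.sin(t),0,np.cos(t)]);d=np.array([-np.cos(t),0,np.sin(t)])
    P=np.array([170,0,66.])+rad*d+(24-extra)*n
    tx=R.from_euler('y',tilt,degrees=True).apply([1,0,0]);return P-tx*11*(-np.sign(tx@n)*1.0)*1.0
E
python3 - <<'E'
from h import *
c=wrows([445,130,170],2,3)
c=wrows([470,160,260],30,4,c)
c=wrows([570,160,300],30,3,c)
for th in(98,90,60,31,29,0):print(th,arc(th,138).round(1),W(arc(th,138)).round(1))
E
```

```text
bed now [ 62.4  -0.8 105.1] total turn [-0.001  0.002 -0.001]
[  9.8 -38.8  -0.2] [-0.     0.001 -0.   ]
[  9.8 -38.8  -0.2] [-0.     0.001 -0.   ]
[  9.8 -38.8  -0.2] [-0.     0.001 -0.   ]
bed now [ 91.9 115.7 104.6] total turn [ 0.    -0.489 -0.   ]
[ 17.   -6.4 -16.4] [ 0.    -0.122 -0.   ]
[ 14.9  -6.4 -18.4] [ 0.    -0.122 -0.   ]
[ 12.6  -6.4 -20.1] [ 0.    -0.122 -0.   ]
[ 10.   -6.4 -21.4] [ 0.    -0.122 -0.   ]
bed now [162.3 141.4 167.8] total turn [0. 0. 0.]
[ 32.9   5.2 -13.3] [0. 0. 0.]
[ 32.9   5.2 -13.3] [0. 0. 0.]
[ 32.9   5.2 -13.3] [0. 0. 0.]
98 [222.5   0.  193.8] [530.8  26.4 312.6]
90 [203.5   0.  198.5] [512.2  23.5 307.2]
60 [131.3   0.  192. ] [453.7  14.2 265.4]
31 [ 73.6   0.  152.1] [424.    9.5 202.1]
29 [ 51.4   0.  159.4] [401.4   5.9 197.2]
0 [22.5  0.  95.5] [408.2   7.  127.4]
```

Request:
send_rows:
  increments:
    - [10,-30,-1,0,0,0]
    - [10,-40,-1,0,0,0]
    - [10,-45,-1,0,0,0]
  grip: 1

```text
time: 17.7
tool_pos: [444.7, 129.4, 172.9]
tcp_rot: [-179.9, -27.9, 8.9]
ft_force: [-0.1, -0.1, -0.3]
finger_gap: 32.2
grip_force: 0.0
```

Request:
send_rows:
  increments:
    - [17,-6,-16,0,-0.122,0]
    - [15,-6,-18,0,-0.122,0]
    - [13,-6,-20,0,-0.122,0]
    - [10,-6,-21,0,-0.122,0]

```text
time: 18.2
tool_pos: [471.3, 157.5, 262.3]
tcp_rot: [-180.0, 0.3, 9.0]
ft_force: [-0.2, -0.5, 0.1]
finger_gap: -0.2
grip_force: 0.0
```

Request:
send_rows:
  increments:
    - [33,5,-13,0,0,0]
    - [33,5,-13,0,0,0]
    - [33,5,-13,0,0,0]
    - [0,0,0,0,0,0]

```text
time: 18.7
tool_pos: [572.7, 157.4, 300.1]
tcp_rot: [-180.0, 0.1, 9.0]
ft_force: [0.2, 0.3, -0.2]
finger_gap: -0.3
grip_force: 0.0
```

Run:
```python
from h import *
s=r.sense();print(s['tool_pos'],s['tcp_rot'],s['joint_pos'].round(1))
for n in('wrist','side'):
    s=snap(n);p=cloud(s);hsv=cv2.cvtColor(s['img'],cv2.COLOR_BGR2HSV)
    b=(p-O)@RB.as_matrix()-[170,0,66]
    q=b[(hsv[...,0]>18)&(hsv[...,0]<32)&(hsv[...,1]>120)&(abs(b[...,1])<35)&(b[...,2]>20)&(b[...,2]<200)]
    print(n,len(q),[(th,int((abs(q[:,0]*np.sin(np.radians(th))+q[:,2]*np.cos(np.radians(th))-24)<1).sum())) for th in range(92,108)],np.percentile(q[:,1],[2,98]).round(1) if len(q) else '')
cv2.imwrite('pics/w4.png',load('wrist')['img'])
wrows(W(arc(98,138))+[25,4,0],30,3)
```

```text
[572.7012459  157.4407705  300.06269293] [-1.79958043e+02  8.57263688e-02  8.96840869e+00] [10.4  5.6 80.2  0.  94.3 91.4]
wrist 5889 [(92, 108), (93, 102), (94, 110), (95, 125), (96, 138), (97, 134), (98, 206), (99, 834), (100, 2920), (101, 1956), (102, 926), (103, 483), (104, 294), (105, 218), (106, 136), (107, 4)] [-17.8  20.5]
side 430 [(92, 17), (93, 21), (94, 18), (95, 14), (96, 12), (97, 11), (98, 5), (99, 0), (100, 4), (101, 7), (102, 6), (103, 0), (104, 0), (105, 0), (106, 0), (107, 0)] [-13.8  24.3]
bed now [267.9 123.3 152.6] total turn [-0.001  0.003 -0.   ]
[-11.5  41.1  -4.3] [-0.     0.001 -0.   ]
[-11.5  41.1  -4.3] [-0.     0.001 -0.   ]
[-11.5  41.1  -4.3] [-0.     0.001 -0.   ]
```

View pics/w4.png

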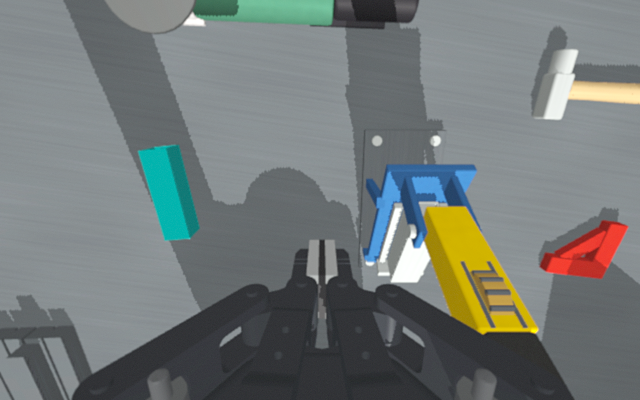

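The wrist view shows the arm's yellow face at (480,265) with the wheel at (492,290), and the closed fingers at (320,255) beside it. The fit gives θ≈100°, so I plan the push.

Run:
```python
from h import *
wrows(W(arc(100,138)+[0,1,0])+[22,4,0],30,3)
T=R.from_euler('y',30,degrees=True)*R.from_matrix(np.diag([1,-1,-1]))
prev=None
for th in(100,95,90,85,80,75,70,65,60,55,50,45,40,35,31,20,15,10,5,0):
    a=arc(th,138)
    if prev is not None: print(th,T.inv().apply(a-prev).round(1))
    prev=a
```

```text
bed now [267.9 123.3 152.6] total turn [-0.001  0.003 -0.   ]
[-10.9  40.6  -4.7] [-0.     0.001 -0.   ]
[-10.9  40.6  -4.7] [-0.     0.001 -0.   ]
[-10.9  40.6  -4.7] [-0.     0.001 -0.   ]
95 [-11.9   0.    2.7]
90 [-11.6   0.    3.7]
85 [-11.3   0.    4.7]
80 [-10.8   0.    5.7]
75 [-10.3   0.    6.6]
70 [-9.7  0.   7.5]
65 [-9.   0.   8.3]
60 [-8.2  0.   9. ]
55 [-7.4  0.   9.7]
50 [-6.5  0.  10.3]
45 [-5.6  0.  10.9]
40 [-4.6  0.  11.3]
35 [-3.6  0.  11.7]
31 [-2.2  0.   9.5]
20 [-24.5   0.   26.7]
15 [ 0.6  0.  12.2]
10 [ 1.6  0.  12.1]
5 [ 2.7  0.  11.9]
0 [ 3.7  0.  11.6]
```

Request:
send_rows:
  increments:
    - [-5,40,-6,0,0,0]
    - [-11,41,-7,0,0,0]
    - [-15,40,-7,0,0,0]
    - [0,0,0,0,0,0]
    - [0,0,0,0,0,0]

```text
time: 19.42
tool_pos: [558.8, 33.6, 320.4]
tcp_rot: [-179.9, 0.1, 9.0]
ft_force: [-0.4, -0.1, 0.3]
finger_gap: -0.2
grip_force: 0.0
```

Request:
send_rows:
  increments:
    - [-10,0,0,0,0,0]
    - [-10,0,0,0,0,0]
    - [-5,0,1,0,0,0]
    - [-6,0,2,0,0,0]
    - [-6,0,2,0,0,0]

```text
time: 20.05
tool_pos: [524.1, 27.7, 317.1]
tcp_rot: [-180.0, -0.2, 9.0]
ft_force: [6.7, 2.4, 5.8]
finger_gap: 0.3
grip_force: 4.2
```

```bash
cat >> h.py <<'E'
def ang():
    """arm angle implied by TCP touching its face"""
    from scipy.optimize import brentq
    s=r.sense();b=bed(s['tool_pos']);tx=np.array([.866,0,-.5])
    for sg in(-1,1):
        c=b+tx*11*sg-[170,0,66];rr=np.hypot(c[0],c[2]);th=np.degrees(np.arctan2(c[2],-c[0])-np.arcsin(24/rr));print('corner',sg,'theta',th.round(1),'radius',np.sqrt(rr**2-576).round(1))
    print('F world',s['ft_force'].round(1),'pos',s['tool_pos'].round(1),s['joint_pos'].round(1));st()
E
python3 -c "
from h import *
ang()"
```

```text
corner -1 theta 96.3 radius 143.9
corner 1 theta 104.7 radius 140.1
F world [6.7 2.4 5.8] pos [524.1  27.7 317.1] [-2.6 -5.6 89.6  0.1 95.8 78.4]
t 20.05 bed [219.24   2.28 200.91] F bed [9.  1.3 1.5] gap 0.31791384793355054 rel [ 0.04 29.79 -0.  ]
```

Request:
send_rows:
  increments:
    - [-12.2,0,3.5,0,0,0]
    - [-12,0,4.5,0,0,0]
    - [-11.5,0,5.5,0,0,0]
    - [-11,0,6.5,0,0,0]
    - [-10.5,0,7.3,0,0,0]

```text
time: 20.68
tool_pos: [467.5, 18.7, 289.4]
tcp_rot: [-180.0, -0.2, 9.0]
ft_force: [7.8, 1.7, 1.7]
finger_gap: -0.2
grip_force: 3.1
```

```bash
python3 -c "
from h import *
ang()"
```

```text
corner -1 theta 71.3 radius 145.0
corner 1 theta 77.7 radius 132.0
F world [7.8 1.7 1.7] pos [467.5  18.7 289.4] [-4.100e+00 -1.450e+01  1.004e+02  1.000e-01  9.400e+01  7.690e+01]
t 20.675 bed [155.73   2.26 205.57] F bed [ 7.8  0.5 -2.5] gap -0.2116359918026736 rel [ 0.04 29.8  -0.  ]
```

Request:
send_rows:
  increments:
    - [-9.7,0,8.5,0,0,0]
    - [-9,0,9.3,0,0,0]
    - [-8.2,0,10,0,0,0]
    - [-7.3,0,10.7,0,0,0]
    - [-6.5,0,11.3,0,0,0]

```text
time: 21.3
tool_pos: [427.4, 12.2, 239.9]
tcp_rot: [-180.0, -0.2, 9.0]
ft_force: [5.9, 1.0, 3.1]
finger_gap: -0.0
grip_force: 2.8
```

```bash
python3 -c "
from h import *
ang()"
```

```text
corner -1 theta 46.4 radius 146.5
corner 1 theta 49.2 radius 126.7
F world [5.9 1.  3.1] pos [427.4  12.2 239.9] [-5.300e+00 -2.070e+01  1.104e+02  1.000e-01  9.010e+01  7.570e+01]
t 21.3 bed [ 95.81   2.14 183.06] F bed [ 6.7  0.  -0.3] gap -0.025863158111839875 rel [ 2.000e-02  2.979e+01 -1.000e-02]
```

Request:
send_rows:
  increments:
    - [-6.5,0,11.5,0,0,0]
    - [-6,0,12,0,0,0]
    - [-5.5,0,12,0,0,0]
    - [-4.5,0,12,0,0,0]
    - [-3,0,12,0,0,0]

```text
time: 21.92
tool_pos: [401.8, 7.9, 180.1]
tcp_rot: [-180.0, -0.1, 9.0]
ft_force: [3.3, 0.4, 6.3]
finger_gap: 0.0
grip_force: 2.8
```

```bash
python3 -c "
from h import *
ang()"
```

```text
corner -1 theta 23.0 radius 158.0
corner 1 theta 21.8 radius 135.7
F world [3.3 0.4 6.3] pos [401.8   7.9 180.1] [ -6.2 -23.6 118.8   0.   84.7  74.8]
t 21.925 bed [ 43.41   1.93 144.25] F bed [ 6.1 -0.1  3.8] gap 0.04608783844754837 rel [-0.000e+00  2.988e+01 -2.000e-02]
```

Request:
send_rows:
  increments:
    - [0,0,12,0,0,0]
    - [1,0,12,0,0,0]
    - [2,0,12,0,0,0]
    - [1,0,5,0,0,0]

```text
time: 22.42
tool_pos: [405.1, 8.6, 138.5]
tcp_rot: [-180.0, 0.0, 9.0]
ft_force: [1.9, -0.2, 7.1]
finger_gap: -0.1
grip_force: 2.8
```

```bash
python3 -c "
from h import *
ang()"
```

```text
corner -1 theta 8.1 radius 158.9
corner 1 theta 4.6 radius 137.3
F world [ 1.9 -0.2  7.1] pos [405.1   8.6 138.5] [ -6.1 -20.9 121.2   0.   79.7  75. ]
t 22.425 bed [ 25.55   2.04 106.54] F bed [ 5.1 -0.5  5.2] gap -0.07236329406941662 rel [ 1.000e-02  3.001e+01 -2.000e-02]
```

Request:
send_rows:
  increments:
    - [1,0,5,0,0,0]
    - [0.5,0,3,0,0,0]
    - [0,0,2.5,0,0,0]
    - [0,0,1.5,0,0,0]
    - [0,0,0,0,0,0]

```text
time: 23.05
tool_pos: [406.6, 8.8, 126.9]
tcp_rot: [-180.0, 0.0, 9.0]
ft_force: [1.0, -0.5, 5.2]
finger_gap: -0.2
grip_force: 1.9
```

```bash
python3 -c "
from h import *
ang()"
```

```text
corner -1 theta 4.0 radius 160.6
corner 1 theta 0.1 radius 139.5
F world [ 1.  -0.5  5.2] pos [406.6   8.8 126.9] [ -6.  -19.9 121.7   0.   78.2  75. ]
t 23.05 bed [21.03  2.02 95.75] F bed [ 3.4 -0.7  4.1] gap -0.17037154809848157 rel [ 1.e-02  3.e+01 -2.e-02]
```

Request:
send_rows:
  increments:
    - [0,0,1,0,0,0]
    - [0,0,1,0,0,0]
    - [0,0,0,0,0,0]

```text
time: 23.42
tool_pos: [406.7, 8.8, 125.1]
tcp_rot: [-180.0, -0.0, 9.0]
ft_force: [0.6, -0.1, 5.0]
finger_gap: -0.2
grip_force: 2.2
```

Request:
send_rows:
  increments:
    - [0,0,1,0,0,0]
    - [0,0,1,0,0,0]
    - [0,0,0,0,0,0]

```text
time: 23.8
tool_pos: [407.0, 8.8, 124.7]
tcp_rot: [-180.0, -0.0, 9.0]
ft_force: [-7.6, 0.4, 20.9]
finger_gap: -0.2
grip_force: 10.5
```

```bash
python3 -c "
from h import *
ang()"
```

```text
corner -1 theta 3.3 radius 160.9
corner 1 theta -0.8 radius 139.9
F world [-7.6  0.4 20.9] pos [407.    8.8 124.7] [ -6.  -19.7 121.8   0.   77.9  75. ]
t 23.8 bed [20.26  1.94 93.59] F bed [ 4.   1.6 21.8] gap -0.2003552543281396 rel [-0.000e+00  2.996e+01 -1.000e-02]
```

The arm is on its hard stop. Next comes the wheel, with the tool tilted 17° off the bed normal so that the tip clears the arm face.

```bash
cat >> h.py <<'E'
def whl(off,up,phi=17,y=1.):
    a=np.radians(phi);tx=np.array([np.cos(a),0,-np.sin(a)]);nz=np.array([np.sin(a),0,np.cos(a)])
    return np.array([85,y,75])+nz*(25+up)+tx*off
E
python3 - <<'E'
from h import *
s=r.sense();p=s['tool_pos']+[0,0,40];
c=(p,R.from_euler('xyz',s['tcp_rot'],degrees=True))
rows(whl(9,12),17,4,c)
E
```

```text
bed now [ 40.3   1.9 128.2] total turn [-0.     0.226 -0.   ]
[16.5  0.2 -3.6] [-0.     0.057 -0.   ]
[16.6  0.2 -2.6] [-0.     0.057 -0.   ]
[16.8  0.2 -1.7] [-0.     0.057 -0.   ]
[16.8  0.2 -0.7] [-0.     0.057 -0.   ]
```

Request:
send_rows:
  increments:
    - [0,0,-15,0,0,0]
    - [0,0,-25,0,0,0]

```text
time: 24.05
tool_pos: [404.8, 9.0, 161.8]
tcp_rot: [-179.9, 0.3, 9.0]
ft_force: [0.1, 0.2, 0.1]
finger_gap: 0.0
grip_force: 0.0
```

Request:
send_rows:
  increments:
    - [16.5,0,-4,0,0.057,0]
    - [16.5,0,-3,0,0.057,0]
    - [17,0,-2,0,0.057,0]
    - [17,0,-1,0,0.056,0]
    - [0,0,0,0,0,0]

```text
time: 24.68
tool_pos: [471.0, 19.2, 178.0]
tcp_rot: [-180.0, -12.9, 9.0]
ft_force: [-1.4, 0.3, -0.1]
finger_gap: -0.0
grip_force: 0.0
```

Run:
```python
from h import *
print(r.sense()['joint_pos'].round(1));rows(whl(9,3),17,1)
s=snap('wrist','w5.png');p=cloud(s);b=(p-O)@RB.as_matrix();hsv=cv2.cvtColor(s['img'],cv2.COLOR_BGR2HSV)
q=b[(abs(b[...,1])<20)&(b[...,0]>110)&(b[...,0]<160)&(b[...,2]>75)&(b[...,2]<105)];print('arm face z',np.median(q[:,2]),len(q),np.polyfit(q[:,0],q[:,2],1))
```

```text
[ -6.6 -25.1 121.1   3.7  71.7  73.6]
bed now [103.1   2.2 107.3] total turn [-0.001  0.002 -0.001]
[1.2 1.2 8.2] [-0.001  0.002 -0.001]
arm face z 89.8624556586279 5644 [-1.27888717e-03  9.00325324e+01]
```

View pics/w5.png

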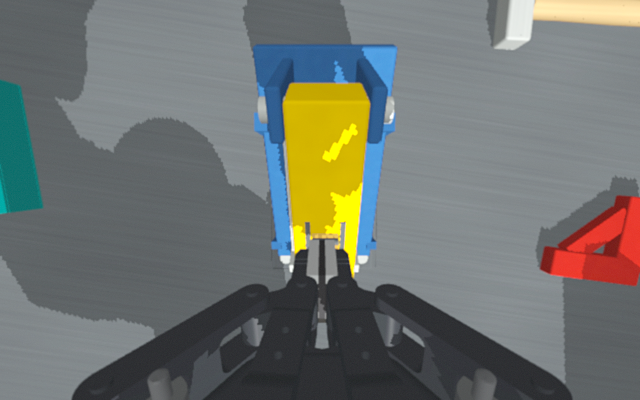

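The wrist view shows the arm down over the tube, its face flat at bed z 90, with the fingertips (322,250) over the wheel. I press and drag.

Request:
send_rows:
  increments:
    - [1,1,8,0,0,0]
    - [0,0,2,0,0,0]
    - [0,0,1,0,0,0]
    - [0,0,0,0,0,0]

```text
time: 25.22
tool_pos: [474.9, 18.8, 167.4]
tcp_rot: [-180.0, -12.9, 9.0]
ft_force: [0.6, 0.4, 0.6]
finger_gap: -0.5
grip_force: 0.0
```

Request:
send_rows:
  increments:
    - [0,0,1,0,0,0]
    - [0,0,0,0,0,0]

```text
time: 25.48
tool_pos: [475.2, 18.8, 166.6]
tcp_rot: [-180.0, -12.9, 9.0]
ft_force: [-0.6, 0.7, -0.8]
finger_gap: -0.1
grip_force: 0.0
```

```bash
python3 -c "
from h import *
rows(whl(-9,0),17,1);st()"
```

```text
bed now [100.9   1.2  95.4] total turn [-0.001  0.001 -0.   ]
[-18.3   0.2  -0.8] [-0.001  0.001 -0.   ]
t 25.475 bed [100.91   1.15  95.38] F bed [-0.9  0.8 -0.5] gap -0.11803188904154395 rel [ 0.03 17.08 -0.03]
```

Request:
send_rows:
  increments:
    - [0,0,1,0,0,0]
    - [0,0,0,0,0,0]

```text
time: 25.72
tool_pos: [475.7, 18.8, 166.2]
tcp_rot: [-180.0, -13.0, 9.0]
ft_force: [-2.6, -0.6, 5.1]
finger_gap: -0.2
grip_force: 2.5
```

Request:
send_rows:
  increments:
    - [0,0,1,0,0,0]
    - [0,0,0,0,0,0]

```text
time: 25.98
tool_pos: [475.9, 18.8, 166.1]
tcp_rot: [-180.0, -13.0, 9.0]
ft_force: [-8.8, -0.5, 12.3]
finger_gap: 0.0
grip_force: 7.1
```

Request:
send_rows:
  increments:
    - [-3,0,0.3,0,0,0]
    - [-3,0,0,0,0,0]
    - [-3,0,0,0,0,0]
    - [0,0,0,0,0,0]

```text
time: 26.48
tool_pos: [469.8, 17.8, 165.9]
tcp_rot: [180.0, -13.4, 9.0]
ft_force: [0.5, 2.6, 14.0]
finger_gap: -0.3
grip_force: 6.4
```

```bash
python3 -c "
from h import *
st();s=r.sense();print(R.from_euler('xyz',s['tcp_rot'],degrees=True).inv().apply(s['ft_force']).round(1))"
```

```text
t 26.475 bed [95.83  0.98 97.54] F bed [ 7.8  2.5 11.7] gap -0.2561090586937568 rel [-1.000e-02  1.664e+01 -1.000e-02]
[  4.2  -2.5 -13.4]
```

Request:
send_rows:
  increments:
    - [-3,0,0,0,0,0]
    - [-3,0,0,0,0,0]
    - [-3,0,0,0,0,0]
    - [-3,0,0,0,0,0]
    - [0,0,0,0,0,0]

```text
time: 27.1
tool_pos: [456.8, 15.7, 161.5]
tcp_rot: [-180.0, -13.1, 9.0]
ft_force: [-2.0, 1.6, 7.9]
finger_gap: -0.2
grip_force: 4.3
```

```bash
cat >> h.py <<'E'
def tf():
    st();s=r.sense();print('F tool',R.from_euler('xyz',s['tcp_rot'],degrees=True).inv().apply(s['ft_force']).round(1))
E
python3 -c "
from h import *
tf();s=snap('wrist');cv2.imwrite('pics/a.png',s['img'])"
```

```text
t 27.1 bed [ 82.21   1.02 100.29] F bed [2.5 1.9 7.7] gap -0.1671380174244363 rel [ 0.   16.86 -0.02]
F tool [ 0.1 -1.9 -8.1]
```

Request:
send_rows:
  increments:
    - [0,0,-8,0,0,0]
    - [10,0,0,0,0,0]
    - [9,0,0,0,0,0]
    - [0,0,6,0,0,0]
    - [0,0,0,0,0,0]

```text
time: 27.78
tool_pos: [474.7, 18.6, 167.1]
tcp_rot: [-180.0, -13.1, 9.0]
ft_force: [-2.5, 0.2, 10.8]
finger_gap: -0.3
grip_force: 5.3
```

```bash
python3 -c "
from h import *
tf();rows([100.9,1,95.3],17,1);s=snap('wrist')
cv2.imwrite('pics/a.png',s['img'][215:275,270:375])
b=(cloud(s)-O)@RB.as_matrix();q=b[(abs(b[...,1])<18)&(b[...,0]>110)&(b[...,0]<160)&(b[...,2]>75)&(b[...,2]<105)];print(np.polyfit(q[:,0],q[:,2],1),np.median(q[:,2]))"
```

```text
t 27.775 bed [100.67   1.    96.14] F bed [ 3.3  0.6 10.6] gap -0.27533165962918377 rel [ 1.000e-02  1.695e+01 -1.000e-02]
F tool [  0.1  -0.6 -11.1]
bed now [100.7   1.   96.1] total turn [-0.    -0.001 -0.   ]
[ 0.5 -0.   0.7] [-0.    -0.001 -0.   ]
[-6.24261010e-02  9.89927516e+01] 89.93473310651166
```

Request:
send_rows:
  increments:
    - [-3,0,0.7,0,0,0]
    - [-3,0,0,0,0,0]
    - [-3,0,0,0,0,0]

```text
time: 28.2
tool_pos: [467.0, 17.2, 165.2]
tcp_rot: [180.0, -13.2, 9.0]
ft_force: [3.3, 1.2, 11.1]
finger_gap: -0.3
grip_force: 4.9
```

```bash
python3 -c "
from h import *
tf()"
```

```text
t 28.2 bed [93.01  0.91 98.42] F bed [8.5 0.6 7.9] gap -0.27347715677451956 rel [-1.000e-02  1.678e+01 -1.000e-02]
F tool [  5.9  -0.6 -10. ]
```

Request:
send_rows:
  increments:
    - [-3,0,0,0,0,0]
    - [-3,0,0,0,0,0]
    - [-3,0,0,0,0,0]
    - [-2,0,0,0,0,0]

```text
time: 28.7
tool_pos: [456.0, 15.5, 162.2]
tcp_rot: [-180.0, -13.2, 9.0]
ft_force: [3.7, 0.3, 7.6]
finger_gap: -0.0
grip_force: 3.1
```

```bash
python3 -c "
from h import *
tf()"
```

```text
t 28.7 bed [ 81.84   0.89 101.35] F bed [ 7.  -0.3  4.7] gap -0.02617816082504678 rel [-1.000e-02  1.683e+01 -2.000e-02]
F tool [ 5.3  0.3 -6.6]
```

Request:
send_rows:
  increments:
    - [0,0,-8,0,0,0]
    - [10,0,0,0,0,0]
    - [9,0,0,0,0,0]
    - [0,0,7,0,0,0]
    - [0,0,0,0,0,0]

```text
time: 29.32
tool_pos: [473.9, 18.5, 166.9]
tcp_rot: [-180.0, -13.1, 9.0]
ft_force: [3.3, 0.8, 5.5]
finger_gap: 0.2
grip_force: 2.6
```

Request:
send_rows:
  increments:
    - [-3,0,0.7,0,0,0]
    - [-3,0,0,0,0,0]
    - [-3,0,0,0,0,0]

```text
time: 29.7
tool_pos: [465.9, 17.0, 165.0]
tcp_rot: [180.0, -13.2, 9.0]
ft_force: [3.9, 1.0, 8.2]
finger_gap: -0.1
grip_force: 3.5
```

```bash
python3 -c "
from h import *
tf()"
```

```text
t 29.7 bed [91.92  0.82 98.78] F bed [7.6 0.4 5.1] gap -0.1200350184251104 rel [-1.000e-02  1.679e+01 -1.000e-02]
F tool [ 5.8 -0.4 -7.1]
```

Request:
send_rows:
  increments:
    - [-3,0,0,0,0,0]
    - [-3,0,0,0,0,0]
    - [-3,0,0,0,0,0]
    - [-2,0,0,0,0,0]

```text
time: 30.2
tool_pos: [454.8, 15.3, 161.9]
tcp_rot: [-180.0, -13.1, 9.0]
ft_force: [2.8, 0.7, 6.6]
finger_gap: 0.1
grip_force: 2.7
```

```bash
python3 -c "
from h import *
tf();s=snap('wrist')
b=(cloud(s)-O)@RB.as_matrix();q=b[(abs(b[...,1])<18)&(b[...,0]>110)&(b[...,0]<150)&(b[...,2]>86)&(b[...,2]<94)];print(np.polyfit(q[:,0],q[:,2],1))
s=snap('side');u=proj(s,W([85,20,43]))[0].astype(int);print(u);cv2.imwrite('pics/sd.png',cv2.resize(s['img'][u[1]-35:u[1]+35,u[0]-45:u[0]+45],None,fx=8,fy=8,interpolation=cv2.INTER_CUBIC))"
```

```text
t 30.2 bed [ 80.65   0.92 101.75] F bed [5.8 0.2 4.3] gap 0.12298637787789662 rel [-0.   16.86 -0.02]
F tool [ 4.3 -0.2 -5.8]
[-2.27132304e-03  9.02011909e+01]
[356 222]
```

View pics/sd.png

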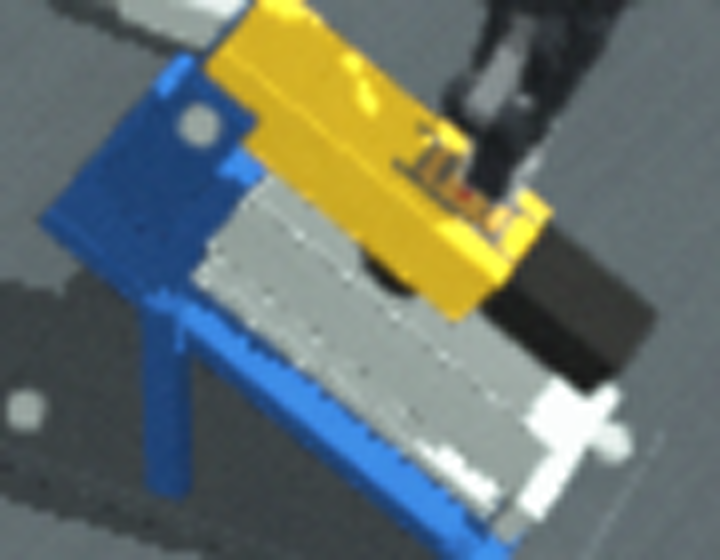

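The side crop shows the arm down on the tube, with the black pad just visible beneath it at (390,275). I continue stroking and watch the drag force and the arm's slope.

Request:
send_rows:
  increments:
    - [0,0,-8,0,0,0]
    - [10,0,0,0,0,0]
    - [10,0,0,0,0,0]
    - [0,0,7,0,0,0]
    - [0,0,0,0,0,0]

```text
time: 30.92
tool_pos: [473.6, 18.4, 167.0]
tcp_rot: [-180.0, -13.1, 9.0]
ft_force: [2.6, 0.4, 5.3]
finger_gap: 0.2
grip_force: 2.2
```

Request:
send_rows:
  increments:
    - [-3,0,1,0,0,0]
    - [-3,0,0,0,0,0]
    - [-3,0,0,0,0,0]

```text
time: 31.3
tool_pos: [465.9, 17.0, 165.1]
tcp_rot: [180.0, -13.2, 9.0]
ft_force: [3.4, 0.5, 7.8]
finger_gap: -0.0
grip_force: 3.6
```

```bash
cat >> h.py <<'E'
def pad():
    s=snap('side');b=(cloud(s)-O)@RB.as_matrix();v=s['img'].max(-1)
    m=(v<45);u=proj(s,W([85,14,50]))[0].astype(int);w=m[u[1]-8:u[1]+10,u[0]-10:u[0]+10];print('pad px',w.sum());print('\n'.join(''.join('#' if x else '.' for x in k) for k in w))
    s=snap('wrist');b=(cloud(s)-O)@RB.as_matrix();q=b[(abs(b[...,1])<18)&(b[...,0]>110)&(b[...,0]<150)&(b[...,2]>86)&(b[...,2]<96)];print('arm slope',np.polyfit(q[:,0],q[:,2],1))
E
python3 -c "
from h import *
tf();pad()"
```

```text
t 31.3 bed [91.96  0.82 98.81] F bed [ 6.9 -0.   5. ] gap -0.043274433952994296 rel [-2.000e-02  1.678e+01 -1.000e-02]
F tool [ 5.2  0.  -6.8]
pad px 2
....................
....................
....................
....................
....................
....................
....................
....................
....................
.........#..........
..........#.........
....................
....................
....................
....................
....................
....................
....................
arm slope [-2.49123048e-03  9.02377948e+01]
```

Request:
send_rows:
  increments:
    - [-3,0,0,0,0,0]
    - [-3,0,0,0,0,0]
    - [-3,0,0,0,0,0]
    - [-3,0,0,0,0,0]

```text
time: 31.9
tool_pos: [453.7, 15.2, 161.6]
tcp_rot: [-180.0, -13.1, 9.0]
ft_force: [3.3, -0.2, 6.7]
finger_gap: 0.0
grip_force: 2.8
```

```bash
python3 -c "
from h import *
tf();pad()"
```

```text
t 31.9 bed [ 79.54   0.94 102.05] F bed [ 6.1 -0.7  4.2] gap 0.012365828326573403 rel [ 0.   16.88 -0.02]
F tool [ 4.7  0.7 -5.8]
pad px 2
....................
....................
....................
....................
....................
....................
....................
....................
....................
.........#..........
..........#.........
....................
....................
....................
....................
....................
....................
....................
arm slope [-1.54342563e-03  9.01136162e+01]
```

Ft/Fn is now steady near 0.78, which could be slip against a tightened wheel. I do one stroke with more normal force to tell.

Request:
send_rows:
  increments:
    - [0,0,-8,0,0,0]
    - [10,0,0,0,0,0]
    - [11,0,0,0,0,0]
    - [0,0,7,0,0,0]
    - [0,0,1.8,0,0,0]

```text
time: 32.62
tool_pos: [474.8, 18.6, 166.6]
tcp_rot: [-180.0, -13.2, 9.0]
ft_force: [-4.0, 1.8, 20.1]
finger_gap: -0.1
grip_force: 10.2
```

Request:
send_rows:
  increments:
    - [-3,0,0.4,0,0,0]
    - [-3,0,0.3,0,0,0]

```text
time: 32.88
tool_pos: [471.2, 17.9, 166.5]
tcp_rot: [180.0, -13.5, 9.0]
ft_force: [6.9, 3.7, 16.3]
finger_gap: -0.1
grip_force: 7.3
```

```bash
python3 -c "
from h import *
tf()"
```

```text
t 32.875 bed [97.33  0.9  97.39] F bed [14.5  2.6 10.4] gap -0.05874243432432531 rel [-0.02 16.48  0.  ]
F tool [ 10.9  -2.6 -14.1]
```

Request:
send_rows:
  increments:
    - [-3,0,0.3,0,0,0]
    - [-3,0,0.2,0,0,0]

```text
time: 33.12
tool_pos: [466.3, 17.1, 165.8]
tcp_rot: [180.0, -13.6, 9.0]
ft_force: [5.7, 5.7, 20.2]
finger_gap: -0.0
grip_force: 9.1
```

```bash
python3 -c "
from h import *
tf()"
```

```text
t 33.125 bed [92.66  0.87 99.3 ] F bed [15.8  4.7 14.3] gap -0.007409851623889631 rel [-3.000e-02  1.636e+01  1.000e-02]
F tool [ 11.1  -4.7 -18.1]
```

Request:
send_rows:
  increments:
    - [-3,0,0,0,0,0]
    - [-3,0,0,0,0,0]

```text
time: 33.38
tool_pos: [460.4, 15.9, 164.4]
tcp_rot: [179.9, -13.6, 9.0]
ft_force: [5.1, 3.6, 18.7]
finger_gap: 0.2
grip_force: 8.4
```

```bash
python3 -c "
from h import *
tf();pad()"
```

```text
t 33.375 bed [ 86.78   0.62 101.07] F bed [14.2  2.7 13.4] gap 0.1968890512263754 rel [-0.06 16.38  0.02]
F tool [  9.9  -2.7 -16.9]
pad px 6
....................
....................
....................
....................
....................
....................
....................
....................
.........#..........
.........##.........
..........##........
............#.......
....................
....................
....................
....................
....................
....................
arm slope [-1.92258517e-02  9.31295020e+01]
```

Drag rose to 11 N and the arm shows a slight lift of 0.019 rad, so the pad is pressing hard. I lift off and verify.

Request:
send_rows:
  increments:
    - [0,0,-8,0,0,0]
    - [0,0,-25,0,0,0]
    - [0,0,-30,0,0,0]
    - [0,0,0,0,0,0]

```text
time: 33.98
tool_pos: [442.4, 13.3, 222.4]
tcp_rot: [180.0, -13.1, 9.0]
ft_force: [-0.9, -0.1, -0.3]
finger_gap: -0.1
grip_force: 0.0
```

```bash
python3 -c "
from h import *
tf();pad();pad()
for n in('wrist','scene','side'):
    s=load(n) if n!='scene' else snap(n);b=(cloud(s)-O)@RB.as_matrix();hsv=cv2.cvtColor(s['img'],cv2.COLOR_BGR2HSV)
    q=b[(hsv[...,0]>18)&(hsv[...,0]<32)&(hsv[...,1]>120)&(abs(b[...,1])<17)&(b[...,0]>30)&(b[...,0]<150)&(b[...,2]>80)&(b[...,2]<102)];print(n,len(q),np.polyfit(q[:,0],q[:,2],1).round(4), [(l,np.median(q[(q[:,0]>l)&(q[:,0]<l+15)][:,2]).round(1)) for l in (45,100,120,135)])
cv2.imwrite('pics/f.png',load('wrist')['img'])
"
```

```text
t 33.975 bed [100.     0.84 160.34] F bed [-0.9  0.1  0.2] gap -0.059021199160747335 rel [-1.000e-02  1.694e+01 -1.000e-02]
F tool [-0.9 -0.1  0.1]
pad px 5
....................
....................
....................
....................
....................
....................
....................
....................
.........#..........
.........##.........
..........##........
....................
....................
....................
....................
....................
....................
....................
arm slope [-2.28388815e-02  9.37908340e+01]
pad px 5
....................
....................
....................
....................
....................
....................
....................
....................
.........#..........
.........##.........
..........##........
....................
....................
....................
....................
....................
....................
....................
arm slope [-2.45574841e-02  9.40010314e+01]
wrist 4218 [-4.71000e-02  9.71932e+01] [(45, np.float64(90.7)), (100, np.float64(91.5)), (120, np.float64(90.9)), (135, np.float64(90.5))]
scene 202 [-3.20000e-02  9.52714e+01] [(45, np.float64(91.7)), (100, np.float64(91.3)), (120, np.float64(90.9)), (135, np.float64(90.7))]
side 268 [-3.89000e-02  9.77079e+01] [(45, np.float64(92.7)), (100, np.float64(93.1)), (120, np.float64(92.5)), (135, np.float64(92.1))]
```

View pics/f.png

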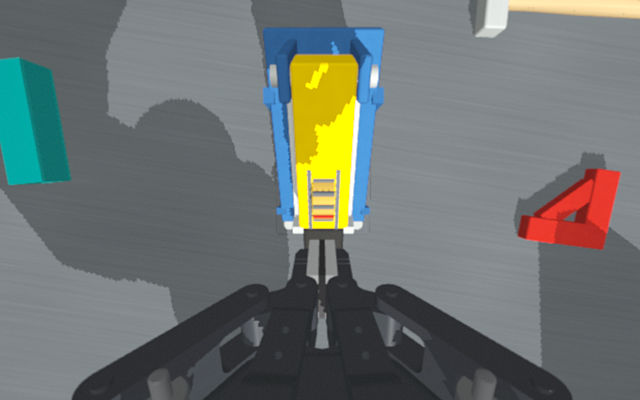

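The last wrist view shows the arm down at (325,140), the wheel at (323,200) and the gripper clear. The arm sits at about 0.025 rad, lifted only by the pad's reaction and within the limit. I hand in.

```bash
python3 -c "
from h import *
print(r.hand_in())"
```

```text
the job is handed in; nothing more can be done
None
```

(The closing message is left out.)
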